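# Fold up the bakery tray and lift a sesame roll over it with the tongs

## Robot

A 6-joint arm with a two-finger parallel gripper is mounted at the origin on the work surface. World frame = base frame: x ahead of the robot, y to its left, z up, the work surface at z = 0. Lengths are in mm, angles in degrees, forces in N, time in s.
With the tool pointing down it reaches from about 300 to 850 mm from the base axis. Payload 4.2 kg.
Tool frame: the origin (TCP) lies midway between the tips of the shut fingers; the grasp point (between the pads) lies pinch_z behind it (pinch_z is the distance from the TCP to the grasp point, in mm); z points along the fingers, y is the line along which they close (so a half turn about z gives the same grasp; the last joint's range is limited). The gripper opens to 91 mm and grips with 3 to 60 N. Pads are 32 mm wide; open, the fingers measure 118 mm over their backs; the gripper's body (76 mm by 178 mm) begins 60 mm behind the grasp point.
Start: joints at [-74.198, 18.312, 89.639, -0, 72.044, -1.146], TCP at [167.619, -550.046, 177.576] pointing down, gripper open.
Joint ranges: [-177.97, 177.97], [-48.28, 115.42], [12.27, 149.76], [-77.06, 257.06], [2.81, 150.46], [-146.56, 146.56]. Speed limits (degrees/s): [147.25, 147.25, 180, 180, 180, 180].

## Interface

Orientations are given as [roll, pitch, yaw] about the fixed x, y, z axes, in that order (R = Rz(yaw) Ry(pitch) Rx(roll)).
In Python, from workcell import state, grab_frame, job_done, masks_of, landmark_of, pinch_z gives the robot as it stands. The module is installed in compiled form; this text tells all that it offers.
- The arm moves only by the tool move_arm, never from a script. Its argument "plan" is a list of rows, each an object of numbers: "x", "y", "z": the shift along the tool's x, y, z in mm; "rx", "ry", "rz": the turn, a rotation vector about the tool's x, y, z in rad. A call has 1 to 10 rows; each row shifts and turns the commanded pose from where the row before left it, along the tool's axes as they then stand; what a row does not reach is not made up. A row lasts 1/10 s, in which the tool goes at most 50 mm and 8.59 degrees, less where a joint would pass 70% of its speed; a pose out of reach is approached as far as the arm can. A call is refused whole if a number of a shift passes 50 or a number of a turn 0.15, either way. A call with a gripper value outside its range is refused whole. "grip" is the opening, from 0 (shut) to 1 (fully open), set as the call begins (left out, the last holds). The fingers move at their own pace and stop on an object; "squeeze" is the grip in N (left out, the last holds). Time passes only in rows, so rows that do not move let the fingers close. It gives the time, the measured TCP pose, the force, the opening and the grip force at its end, in the units of the state.
- state(): the state, without advancing time (a new reading comes with each control period).
- grab_frame(name): name is "side" or "top"; returns a dict with "img" (400x640x3 uint8, red, green, blue), "z_map" (400x640 float32, mm along the optical axis (not along the pixel's ray), 0 where there is no reading), "fx", "fy", "cx", "cy" (pixels), "rvec" (rotation vector, rad) and "tvec" (3), from world to camera coordinates, as OpenCV has them. Camera axes: x right, y down, z forward; pixel columns grow to the right and rows downward; lengths in mm; the calibration is good to about 2 mm. A picture is of the moment at which its call begins.
- job_done(): hands the job in; it is judged then, once.
Trained networks look in the newest picture that a camera, given by its name, has taken for a name from the list of things; names that differ only in an ending like _2 or _b are one class to them, and where a whole thing is asked for, a point or a joint stands for the part that bears it (a point fixed in the world has none). Each returns a list of dicts, best first, with "p" (0 to 1); they miss things now and then, are a little off and sometimes report something else, mostly with a low value. They report only what shows in the picture. A call takes as long as a camera call. They do not tell look-alikes from the thing itself.
- masks_of(camera, label): "pixels" (400x640 bool, what is visible of it) and "box" ([centre column, centre row, width, height] in pixels, round what is visible of it).
- landmark_of(camera, label): "point" ([column, row] in pixels: a listed point, or the origin of a listed thing).
The state is a dict: "time_s": time; "qpos": joint angles; "qvel": joint speeds; "effort": joint torques, N m; "ee_pos": TCP position; "ee_rot": TCP orientation; "force": force on the tool from outside, world axes, zero at the start; "torque": the same for the moment, N m; "gripper_width": finger opening in mm; "gripper_force": force on a finger pad.
Only numpy, scipy, OpenCV 4.12 (cv2) and the standard library are available. Lean on these libraries where they do the work, as an engineer would, in place of code of your own. Each camera call takes 0.05 s, during which the arm holds its last target. There are 200 camera calls.

## Task

Fold up the three walls of the carton tray that are still down, so that all its sides stand upright. Then pick up the kitchen tongs, take the golden sesame roll off the bread board with them, gently and without the gripper itself touching the bread, and hold it in the tongs above the middle of the tray, clear of its walls, ready to be packed. Finish while still holding it there, do not put it down, and leave everything else where it stands.

Things in the scene. Friction and masses are not known exactly. Their poses are not given: they have to be found in the camera images.
- tray: half-folded kraft carton tray, white inside, fixed to the counter. Base 140 (x) by 150 (y) by 3 mm; origin: centre of its underside; +x away from the robot, +y left. Back wall (+x) already upright; front, left, right walls half raised. Creases at x = -70 (front), y = +75 (left), y = -75 mm (right), 3 mm up; upright walls stand just outside these lines, top 58 mm above the counter
- tray_front (a joint): fold angle of the tray's front wall (-x side, nearest the robot) about its crease: 0 = flat outward on the counter, 1.57 = upright; starts at 0.7 to 1.05, stops at 1.6, stays where it is left, needs about 0.6 N at its free edge. Kraft card, white inside, 148 mm along the crease, 55 mm from crease to free edge, 3 mm thick
- tray_front_edge (a point): middle of the free edge of the front wall, on its inner (white) face; it is the top of the wall once upright
- tray_left (a joint): fold angle of the tray's left wall (+y side) about its crease: 0 = flat outward on the counter, 1.57 = upright; starts at 0.7 to 1.05, stops at 1.6, stays where it is left, needs about 0.6 N at its free edge. Kraft card, white inside, 138 mm along the crease, 55 mm from crease to free edge, 3 mm thick
- tray_left_edge (a point): middle of the free edge of the left wall, on its inner (white) face; it is the top of the wall once upright
- tray_right (a joint): fold angle of the tray's right wall (-y side) about its crease: 0 = flat outward on the counter, 1.57 = upright; starts at 0.7 to 1.05, stops at 1.6, stays where it is left, needs about 0.6 N at its free edge. Kraft card, white inside, 138 mm along the crease, 55 mm from crease to free edge, 3 mm thick
- tray_right_edge (a point): middle of the free edge of the right wall, on its inner (white) face; it is the top of the wall once upright
- tongs: dark steel kitchen tongs with red sleeves, 120 g, lying on their side: they open and close in the horizontal plane. Origin: on the pivot at the underside; +x along the middle line to the tips (235 mm), +z up. 36 mm high as they lie; a wire ring reaches 40 mm behind the pivot. A spring holds them open: heads then about 98 mm apart inside, 109 mm over their outsides
- tongs_grip (a point): on the tongs' middle line, 110 mm from the pivot, 18 mm above the underside, near the centre of mass, between the red sleeves (70 to 150 mm from the pivot, 28 mm high). Width here over the sleeves: open 58 mm, with the roll in the bite about 37, shut about 14. Squeezing here takes 6 to 9 N against the spring; about half of what is added reaches the bite
- tongs_tips (a point): on the tongs' middle line, 215 mm from the pivot (105 mm beyond tongs_grip), 18 mm above the underside: the middle of the bite, where the roll's centre belongs. The heads are 40 mm long (195 to 236 mm from the pivot), 36 mm high
- tongs_left (a joint): how far the tongs' left arm has been squeezed in, rad: 0 = sprung open, about 0.09 with the sesame roll in the bite, 0.2 = shut; the right arm always mirrors it
- board: small wooden bread board, 130 (x) by 190 (y) by 15 mm, fixed to the counter; origin: centre of its underside. The two rolls lie on it side by side along its y, about 100 mm apart, in either order
- roll: the golden bread roll with pale sesame seeds: round, 60 mm across at 18 mm above its flat underside, 45 mm high, about 50 g, firm, but crushed if the tongs press it with over 20 N a side. Origin: centre of its underside; +z up through its top
- rye_roll: a bystander: dark brown rye roll scored with a cross, same size as the sesame roll; origin: centre of its underside
- jam_jar: a bystander: dark red jam jar with red cap, 64 mm across, 85 mm high; origin: centre of its underside
- soup_can: a bystander: food can with red label, 72 mm across, 100 mm high; origin: centre of its underside
- ramekin: a bystander: small blue ceramic bowl, 84 mm across, 45 mm high; origin: centre of its underside
- cup_stack: a bystander: nest of small white paper cups, 63 mm across, 85 mm high; origin: centre of its underside
- cracker_box: a bystander: orange cracker box, 50 by 110 by 100 mm high; origin: centre of its underside
Things that resemble listed ones, but are neither listed nor needed, are in the scene too. Of the things like the board, leave any that is blue; of the rest the larger one is meant. Of the things like the roll, leave any that is green; of the rest the smaller one is meant.

How it is judged:
By the outcome, as a careful person would: the job done as asked, in the order asked, and still so for the second after the job is handed in, while the arm keeps its last pose, push and grip.
It also fails if it takes over 69 s, if anything falls off the work surface, if the arm or the gripper's body presses on something with over 40 N, if the wrist force passes 120 N, or if a joint passes its speed limit or range.

## Working session

There is one attempt and no reset: what is moved stays moved. The work goes in short steps, Python scripts to look and compute and a tool call to move; the robot and the scene stay as the last step left them, time stands still between calls to the robot, and variables do not carry over. Pictures are saved under pics/ and viewed, at most 10 in all, crops included, and the job is handed in when it is done.

Besides the shell and the picture viewer there is one more tool, called after ">>>" as name(argument=value, ...) on one line, values as JSON. move_arm: Moves the arm, as the interface text tells. Its arguments: {"type":"object","properties":{"plan":{"type":"array","items":{"type":"object","properties":{"x":{"type":"number"},"y":{"type":"number"},"z":{"type":"number"},"rx":{"type":"number"},"ry":{"type":"number"},"rz":{"type":"number"}}}},"grip":{"type":"number"},"squeeze":{"type":"number"}},"required":["plan"]}

```bash
mkdir -p pics; cat > h.py <<'E'
import numpy as np, cv2
from workcell import state, grab_frame, job_done, masks_of, landmark_of, pinch_z
def cam(f):
    R=cv2.Rodrigues(np.array(f["rvec"],float))[0]; return R,np.array(f["tvec"],float).ravel()
def cloud(f):
    R,t=cam(f); v,u=np.mgrid[:400,:640]; z=f["z_map"].astype(float)
    P=np.stack([(u-f["cx"])/f["fx"]*z,(v-f["cy"])/f["fy"]*z,z],-1)
    W=(P-t)@R; W[z<=0]=np.nan; return W
def ray(f,px,h):
    R,t=cam(f); d=np.array([(px[0]-f["cx"])/f["fx"],(px[1]-f["cy"])/f["fy"],1])@R; c=-t@R
    return c+d*(h-c[2])/d[2]
def proj(f,p):
    return cv2.projectPoints(np.array(p,float).reshape(-1,1,3),np.array(f["rvec"],float),np.array(f["tvec"],float),np.array([[f["fx"],0,f["cx"]],[0,f["fy"],f["cy"]],[0,0,1]],float),None)[0].reshape(-1,2)
def save(img,name,s=1): cv2.imwrite("pics/"+name,cv2.resize(img[:,:,::-1],None,fx=s,fy=s,interpolation=cv2.INTER_CUBIC))
E
python3 - <<'E'
from h import *
np.set_printoptions(precision=1,suppress=True)
print(state(),pinch_z)
for c in ("top","side"):
    f=grab_frame(c); save(f["img"],c+"0.png",1.25); W=cloud(f)
    R,t=cam(f); print(c,"campos",-t@R)
    for n in ["tray","tray_front","tray_left","tray_right","tongs","board","roll","rye_roll","jam_jar","soup_can","ramekin","cup_stack","cracker_box"]:
        for m in masks_of(c,n):
            if m["p"]<.3: continue
            w=W[m["pixels"]]; w=w[~np.isnan(w[:,0])]
            if len(w): print(n,round(m["p"],2),np.array(m["box"]),np.median(w,0),np.percentile(w,2,0),np.percentile(w,98,0))
    for n in ["tray","tray_front_edge","tray_left_edge","tray_right_edge","tongs","tongs_grip","tongs_tips","roll","board"]:
        for l in landmark_of(c,n):
            if l["p"]<.3: continue
            p=np.array(l["point"]); i=np.clip(p.round().astype(int),0,[639,399]); print("L",n,round(l["p"],2),p,W[i[1],i[0]],ray(f,p,0)[:2])
E
```

```text
{'time_s': 0.0, 'qpos': array([-74.2,  18.4,  89.7,   0. ,  72. ,  -1.1]), 'qvel': array([ 0.1, -0. ,  0.1, -0. , -0.1, -0. ]), 'effort': array([  0. , -41.2, -23.2,   0.1,   0. ,  -0. ]), 'ee_pos': array([ 167.5, -549.5,  176.7]), 'ee_rot': array([-179.9,   -0. ,   16.9]), 'force': array([ 0.6, -0.6,  0.4]), 'torque': array([ 0., -0., -0.]), 'gripper_force': 0.0, 'gripper_width': 91.68497580830167} 18.8
top campos [ 311.3   -2.1 1426.8]
tray 0.64 [249.7 180.9  76.9  56.2] [592.5 203.    6.1] [497.3  91.8  -2.8] [670.8 307.8  49.9]
tray 0.51 [397.9 135.3  25.5  24.4] [ 718.2 -277.6   80.9] [ 695.7 -322.1   -1.6] [ 774.  -251.4   89.6]
tray_front 0.82 [251.2 206.   53.3  12.2] [507.7 189.6  25.9] [490.9 122.4  -2.4] [529.6 264.6  49.1]
tray_left 0.62 [221.8 182.9  18.7  41.9] [591.  294.3  25.4] [525.6 275.7   1.1] [654.7 313.9  47.5]
tray_right 0.73 [279.2 176.4  14.8  47.1] [604.2 106.5  23.2] [538.   86.    0.5] [670.5 127.4  43.8]
tongs 0.79 [433.8 215.6  39.   87. ] [ 470.2 -339.2   26.5] [ 351.6 -440.4    1.5] [ 581.4 -322.7   38.9]
tongs 0.69 [220.4 184.9  15.8  44.1] [589.9 29
[... 5272 characters left out ...]
.1] [591.9  61.    5.1] [590.4  57.5]
L tongs 0.76 [315.1 147.5] [ 356.4 -320.6    5.2] [ 352.2 -328.7]
L tongs_grip 0.87 [285.8 149.3] [ 486.8 -327.4   40.3] [ 471.9 -368.8]
L tongs_grip 0.37 [316.6 146. ] [ 340.3 -335.    -0.6] [ 342.1 -335. ]
L tongs_tips 0.63 [267.7 149.5] [ 541.4 -401.2   -5.4] [ 543.3 -398.9]
L roll 0.57 [234.7 158.2] [ 696.9 -367.    34.1] [ 689.8 -403.4]
L roll 0.56 [272.7 185.6] [ 617.7 -139.6   49.3] [ 602.5 -188.2]
L roll 0.49 [315.1 160.2] [ 396.4 -233.9   23.3] [ 385.7 -255.5]
L board 0.81 [274.9 199.2] [637.  -68.9  53.8] [ 621.7 -115.7]
L board 0.78 [329.7 200.3] [434.3 -12.3  15.5] [429.3 -24.1]
L board 0.7 [313.7 116. ] [ 273.7 -512.4   15. ] [ 266.8 -530.6]
```

View pics/top0.png

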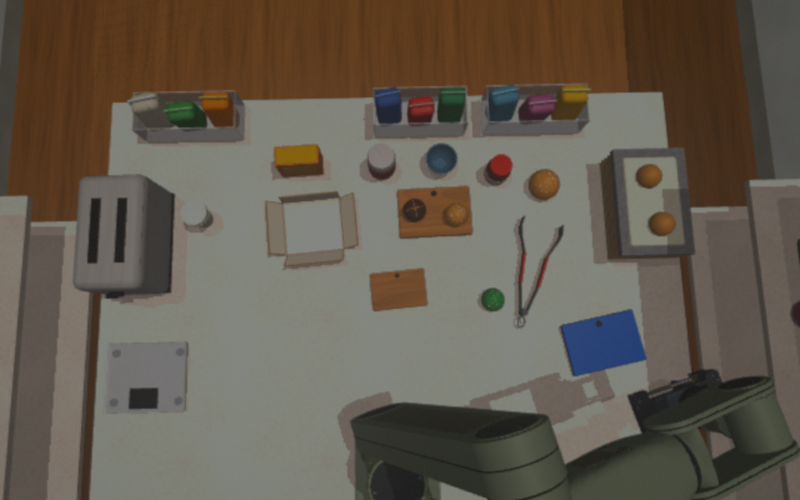

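```bash
python3 - <<'E'
from h import *
f=grab_frame("top"); np.savez("f0.npz",img=f["img"],z=f["z_map"])
a=f["img"]
save(a[100:300,190:530],"crop0.png",2.3)
W=cloud(f)
for n,(u0,v0,u1,v1) in {"r_sesame?":(345,155,390,190),"r_far":(420,130,455,165),"r_mid":(380,228,405,252)}.items():
    c=W[v0:v1,u0:u1].reshape(-1,3); c=c[c[:,2]>25]
    print(n,np.nanmax(c[:,2]),np.nanpercentile(c,1,0),np.nanpercentile(c,99,0))
E
```

```text
r_sesame? 68.24008183715793 [ 583.88755283 -195.56104073   29.22588219] [ 639.96902341 -141.65532628   64.53842903]
r_far 66.03746573998025 [ 650.78242168 -436.89178652   26.452816  ] [ 724.26652034 -364.85500532   65.29111627]
r_mid 51.226133252929685 [ 367.56104241 -282.02417906   25.2814917 ] [ 418.0691008  -228.7347986    47.83403215]
```

The top view shows the tray at (312,228) in the 1.25x picture and the tongs from (520,320) to (540,225). There are three boards: a large brown one at (435,212), a small brown one at (398,289) and a blue one at (603,342). There are three golden or green rolls: a small golden one at (456,214) on the large brown board, a big golden one at (544,184) and a green one at (492,300). The large brown board and the small golden roll on it fit the description. I'll confirm both in a crop.

View pics/crop0.png

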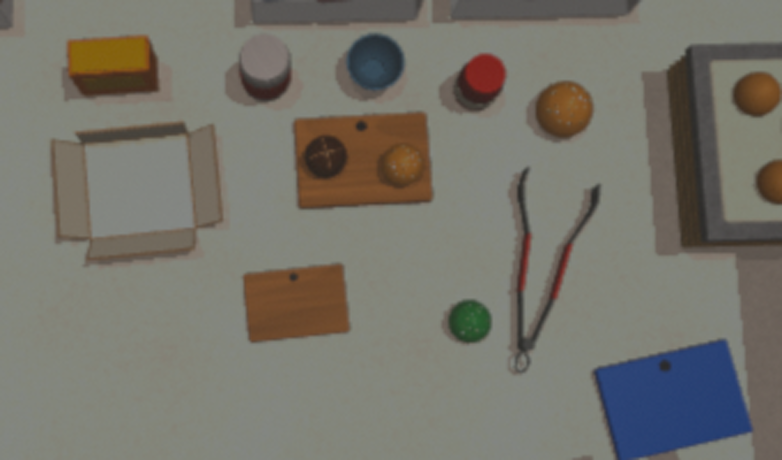

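```bash
python3 - <<'E'
from h import *
np.set_printoptions(precision=1,suppress=True,linewidth=150)
# fit: rotated rects/geometry from merged clouds of both cameras
C={}
for c in("top","side"):
    f=grab_frame(c); C[c]=(f,cloud(f))
f,W=C["top"]; a=f["img"].astype(int)
# tray base: white at z~3 inside
for c,(f,W) in C.items():
    a=f["img"].astype(int); print(c)
    box=(W[...,0]>470)&(W[...,0]<700)&(W[...,1]>60)&(W[...,1]<350)
    # walls: points z 8..60
    w=W[box&(W[...,2]>52)]; print("top z>52",len(w),w.mean(0) if len(w) else 0, np.percentile(w,[2,98],0) if len(w) else 0)
    hsv=cv2.cvtColor(f["img"],cv2.COLOR_RGB2HSV)
    red=((hsv[...,0]<8)|(hsv[...,0]>172))&(hsv[...,1]>130)&(W[...,0]>330)&(W[...,0]<600)&(W[...,1]<-280)&(W[...,1]>-470)
    n,l,st,ce=cv2.connectedComponentsWithStats(red.astype(np.uint8))
    for i in range(1,n):
        if st[i,4]>15:
            p=W[l==i]; p=p[np.isfinite(p[:,0])]; print("red",len(p),np.median(p,0),np.percentile(p,[3,97],0).tolist())
    m=(W[...,0]>330)&(W[...,0]<610)&(W[...,1]<-280)&(W[...,1]>-470)&(W[...,2]>22)&(W[...,2]<45)
    if c=="top": m&=W[...,0]>345
    p=W[m]
    for x0 in range(330,610,20):
        q=p[(p[:,0]>=x0)&(p[:,0]<x0+20)]
        if len(q): print(x0+10,len(q),np.sort(q[:,1])[::max(1,len(q)//8)],q[:,2].max())
E
```

```text
top
top z>52 73 [664.9 209.8  56.9] [[660.  139.1  52.3]
 [673.4 278.9  62.2]]
red 36 [ 470.2 -333.1   29.2] [[438.6409461911513, -339.2075360116917, 20.072360107959753], [505.3928657013396, -325.67745654721074, 35.43779617995371]]
red 38 [ 459.7 -383.3   29.8] [[425.3711044596622, -395.595909530092, 21.168971994913594], [491.60532034217147, -371.73382176989975, 36.34145408219367]]
360 35 [-343.1 -338.5 -336.2 -334.  -331.8 -328.7 -326.  -323.9 -323.3] 40.397418860787866
380 23 [-353.1 -351.  -348.1 -346.7 -344.4 -326.  -325.7 -325.1 -324.3 -323.1 -282.2 -281.1] 35.116316101674975
400 26 [-365.1 -361.9 -359.2 -357.5 -327.  -326.1 -325.7 -324.  -280.9] 39.29522344592841
420 22 [-375.5 -372.7 -372.4 -368.7 -368.2 -367.1 -328.3 -327.9 -327.2 -326.3 -325.3] 33.353812350422274
440 31 [-383.  -380.6 -378.2 -376.3 -375.1 -374.4 -332.1 -329.3 -328.1 -326.4 -324.6] 37.041620389349525
460 31 [-391.6 -386.9 -386.5 -384.2 -382.7 -379.9 -334.1 -333.  -330.9 -330.4 -327.8] 37.83864942318487
480 28 [-397.2 -394.3 -391.5 -390.9 -387.1 -338.  -336.7 -334.5 -333.6 -331.9] 38.742071336720336
500 26 [-4
[... 1536 characters left out ...]
8 -321.2] 38.18215958130366
480 26 [-395.1 -388.5 -387.6 -383.7 -340.5 -332.3 -330.  -325.5 -323.2] 39.01988776554961
500 24 [-412.6 -399.5 -396.2 -391.3 -338.8 -335.5 -332.2 -330.5] 38.298741620054074
520 23 [-429.  -420.1 -415.2 -411.4 -410.5 -402.4 -396.4 -338.  -337.1 -334.  -332.5 -330.2] 35.81466245476874
540 29 [-442.5 -433.2 -430.  -426.1 -423.3 -415.7 -336.2 -333.5 -332.5 -327.6] 38.78753706346392
560 27 [-442.8 -437.1 -435.6 -435.  -431.6 -337.8 -334.8 -328.8 -325.7] 40.08559212845193
580 22 [-442.2 -438.6 -433.5 -432.  -337.2 -336.4 -334.4 -331.5 -329.4 -327.5 -324. ] 42.6235711947319
600 10 [-342.4 -340.  -339.9 -338.2 -336.4 -335.4 -335.4 -335.1 -334.4 -332.3] 43.888607271079394
```

The crop confirms it: the rye roll with its cross is at (326,157) and the small sesame roll at (404,163), both on the larger brown board. Next I'll fit the tray, tongs and roll geometry.

```bash
cat > fit.py <<'E'
from h import *
from scipy.optimize import least_squares, minimize
from scipy.spatial import cKDTree
np.set_printoptions(precision=2,suppress=True,linewidth=150)
F={c:grab_frame(c) for c in("top","side")}; C={c:cloud(F[c]) for c in F}
def rects(p):
    x,y,w,af,al,ar=p; c,s=np.cos(w),np.sin(w); T=lambda q:np.c_[q[:,0]*c-q[:,1]*s+x,q[:,0]*s+q[:,1]*c+y,q[:,2]]
    u=np.linspace(-.5,.5,50); v=np.linspace(0,1,19); U,V=[g.ravel() for g in np.meshgrid(u,v)]
    out=[T(np.c_[U*140,(V-.5)*150,V*0+3])]
    for (n,ax,L,a) in(((-70,0),(-1,0),148,af),((0,75),(0,1),138,al),((0,-75),(0,-1),138,ar),((70,0),(1,0),148,np.pi/2)):
        ax=np.array(ax);t=np.array([-ax[1],ax[0]])
        h=np.outer(V*55*np.cos(a),ax)+np.array(n)+np.outer(U*L,t)
        out.append(T(np.c_[h,3+V*55*np.sin(a)]))
    return np.vstack(out)
def tray(p0=(588,205,.06,.87,.87,.87)):
    P=np.vstack([W[(W[...,0]>470)&(W[...,0]<700)&(W[...,1]>60)&(W[...,1]<350)&(W[...,2]>10)&(W[...,2]<64)] for W in C.values()])
    k=lambda p:np.minimum(cKDTree(rects(p)).query(P)[0],12)
    s=minimize(lambda p:np.mean(k(p*S)**1.5),np.array(p0)/(S:=np.array([10,10,.1,.1,.1,.1])),method="Nelder-Mead",options=dict(maxiter=1500,xatol=.005,fatol=1e-3))
    p=s.x*S; print("tray",p[:2],np.degrees(p[2]),"angles",p[3:],"res",s.fun,len(P)); return p
E
python3 - <<'E'
from fit import *
p=tray()
# tongs symmetric fit
W=C["top"]
def tp(W):
    m=(W[...,0]>345)&(W[...,0]<615)&(W[...,1]<-300)&(W[...,1]>-460)&(W[...,2]>20)&(W[...,2]<45); return W[m][:,:2]
for c in C:
    P=tp(C[c])
    def f(q):
        a=q[1]; n=np.array([-np.sin(a),np.cos(a)]); d=P@n-q[0]; M=P-2*np.outer(d,n)
        return np.mean(np.minimum(cKDTree(P).query(M)[0],15))
    best=min((f((o,a)),o,a) for a in np.radians(np.arange(-20,-4,.5)) for o in np.arange(-300,-200,1.) if abs(np.cos(a)*-358-np.sin(a)*465-o)<12)
    o,a=best[1:]; d=np.array([np.cos(a),np.sin(a)]); n=np.array([-d[1],d[0]])
    l=P@d; off=P@n-o; print(c,"tongs",best[0],np.degrees(a),"axis pt x=465 y=",(o+465*np.sin(a))/np.cos(a)); 
    print(" along L/R",[np.percentile(l[k],[0,3,97,100]) for k in(off>12,off<-12)])
    far=l>l.max()-40; print(" heads off",np.median(off[far&(off>0)]),np.median(off[far&(off<0)]))
for c in C:
    W=C[c]
    for nm,x,y in(("ses",612,-165),("rye",626,-60)):
        q=W[(np.hypot(W[...,0]-x,W[...,1]-y)<42)&(W[...,2]>24)&(W[...,2]<66)]
        g=lambda s:np.hypot(np.hypot(q[:,0]-s[0],q[:,1]-s[1]),(q[:,2]-33)*30/27)-30
        s=least_squares(g,(x,y),loss="soft_l1",f_scale=2); print(c,nm,s.x,s.cost/len(q),len(q))
E
```

```text
tray [597.19 204.47] 4.462083376017477 angles [0.92 0.95 0.8 ] res 6.497513170888818 2905
top tongs 1.3230941148543098 -15.5 axis pt x=465 y= -359.3346844980043
 along L/R [array([457.77, 467.92, 666.19, 675.1 ]), array([450.57, 467.02, 668.44, 674.04])]
 heads off 51.92348152532085 -50.69603778757954
side tongs 2.4468016280754066 -16.0 axis pt x=465 y= -353.8800847805053
 along L/R [array([432.93, 460.75, 668.56, 672.93]), array([441.15, 453.31, 669.79, 674.3 ])]
 heads off 50.91560182894415 -51.60265968082069
top ses [ 613.08 -170.41] 1.6334946644627755 270
top rye [626.98 -63.41] 1.605143522603275 262
side ses [ 611.38 -165.13] 3.8057220165981676 172
side rye [625.71 -57.62] 4.532983654700531 192
```

>>> move_arm(plan=[{"rz": 0.108}, {"rz": 0.108}, {"x": 21, "y": -45}, {"x": 21, "y": -45}, {"x": 21, "y": -45}, {"x": 21, "y": -45}, {"x": 21, "y": -45}, {"x": 21, "y": -45}, {"x": 21, "y": -45}, {"x": 21, "y": -45}], grip=0, squeeze=40)

```text
schema error: expected keys x, y, z, rx, ry, rz
```

>>> move_arm(plan=[{"x": 21, "y": -45}, {"x": 21, "y": -45}, {"x": 21, "y": -45}, {"x": 21, "y": -45}, {"x": 21, "y": -45}, {"x": 21, "y": -45}, {"x": 21, "y": -45}, {"x": 21, "y": -45}, {}, {}])

```text
schema error: expected keys x, y, z, rx, ry, rz
```

>>> move_arm(plan=[{"x": 0, "y": 0, "z": 0, "rx": 0, "ry": 0, "rz": 0.108}, {"x": 0, "y": 0, "z": 0, "rx": 0, "ry": 0, "rz": 0.108}, {"x": 21, "y": -45, "z": 0, "rx": 0, "ry": 0, "rz": 0}, {"x": 21, "y": -45, "z": 0, "rx": 0, "ry": 0, "rz": 0}, {"x": 21, "y": -45, "z": 0, "rx": 0, "ry": 0, "rz": 0}, {"x": 21, "y": -45, "z": 0, "rx": 0, "ry": 0, "rz": 0}, {"x": 21, "y": -45, "z": 0, "rx": 0, "ry": 0, "rz": 0}, {"x": 21, "y": -45, "z": 0, "rx": 0, "ry": 0, "rz": 0}, {"x": 21, "y": -45, "z": 0, "rx": 0, "ry": 0, "rz": 0}, {"x": 21, "y": -45, "z": 0, "rx": 0, "ry": 0, "rz": 0}], grip=0, squeeze=40)

```text
time_s: 3.55
ee_pos: [306.7, -176.1, 177.9]
ee_rot: [180.0, -0.1, 4.5]
force: [1.3, -0.4, 1.2]
gripper_width: 14.3
gripper_force: 0.0
```

>>> move_arm(plan=[{"x": 21, "y": -45, "z": 0, "rx": 0, "ry": 0, "rz": 0}, {"x": 21, "y": -45, "z": 0, "rx": 0, "ry": 0, "rz": 0}, {"x": 21, "y": -45, "z": 0, "rx": 0, "ry": 0, "rz": 0}, {"x": 21, "y": -45, "z": 0, "rx": 0, "ry": 0, "rz": 0}, {"x": 21, "y": -45, "z": 0, "rx": 0, "ry": 0, "rz": 0}, {"x": 21, "y": -45, "z": 0, "rx": 0, "ry": 0, "rz": 0}, {"x": 21, "y": -45, "z": 0, "rx": 0, "ry": 0, "rz": 0}, {"x": 21, "y": -45, "z": 0, "rx": 0, "ry": 0, "rz": 0}, {"x": 0, "y": 0, "z": 0, "rx": 0, "ry": 0, "rz": 0}, {"x": 0, "y": 0, "z": 0, "rx": 0, "ry": 0, "rz": 0}])

```text
time_s: 4.55
ee_pos: [444.8, 195.0, 177.1]
ee_rot: [179.9, 0.1, 4.7]
force: [-0.3, -1.3, -0.2]
gripper_width: 0.4
gripper_force: 0.0
```

>>> move_arm(plan=[{"x": 0, "y": 0, "z": 50, "rx": 0, "ry": 0, "rz": 0}, {"x": 0, "y": 0, "z": 50, "rx": 0, "ry": 0, "rz": 0}, {"x": 0, "y": 0, "z": 40, "rx": 0, "ry": 0, "rz": 0}, {"x": 0, "y": 0, "z": 12, "rx": 0, "ry": 0, "rz": 0}, {"x": 15, "y": 0, "z": 0, "rx": 0, "ry": 0, "rz": 0}, {"x": 10, "y": 0, "z": 0, "rx": 0, "ry": 0, "rz": 0}, {"x": 10, "y": 0, "z": 0, "rx": 0, "ry": 0, "rz": 0}, {"x": 10, "y": 0, "z": 0, "rx": 0, "ry": 0, "rz": 0}, {"x": 8, "y": 0, "z": 0, "rx": 0, "ry": 0, "rz": 0}, {"x": 0, "y": 0, "z": 0, "rx": 0, "ry": 0, "rz": 0}])

```text
time_s: 5.55
ee_pos: [499.4, 198.8, 25.9]
ee_rot: [-180.0, -0.1, 4.5]
force: [-0.1, -0.4, 0.6]
gripper_width: 0.5
gripper_force: 0.0
```

>>> move_arm(plan=[{"x": 4, "y": 0, "z": 0, "rx": 0, "ry": 0, "rz": 0}, {"x": 2, "y": 0, "z": 0, "rx": 0, "ry": 0, "rz": 0}, {"x": 0, "y": 0, "z": 0, "rx": 0, "ry": 0, "rz": 0}, {"x": 0, "y": 0, "z": 0, "rx": 0, "ry": 0, "rz": 0}])

```text
time_s: 5.95
ee_pos: [503.7, 199.2, 25.5]
ee_rot: [180.0, 0.0, 4.6]
force: [-0.1, 0.0, -0.4]
gripper_width: 0.5
gripper_force: 0.0
```

```bash
python3 - <<'E'
from fit import *
p=tray((597,204.5,.078,1.4,.95,.8)); s=state(); c,n=np.cos(p[2]),np.sin(p[2]); d=s["ee_pos"][:2]-p[:2]
print("local",d@[c,n],d@[-n,c],s["ee_pos"],s["force"])
save(np.vstack([F["top"]["img"][140:240,180:330],F["side"]["img"][200:300,240:390]]),"t1.png",3)
E
```

```text
tray [597.22 205.55] 4.14200449258976 angles [0.92 0.94 0.78] res 7.048085898879353 2079
local -93.72885748966411 0.3629860250067649 [503.71 199.14  25.5 ] [0.14 0.26 0.28]
```

View pics/t1.png

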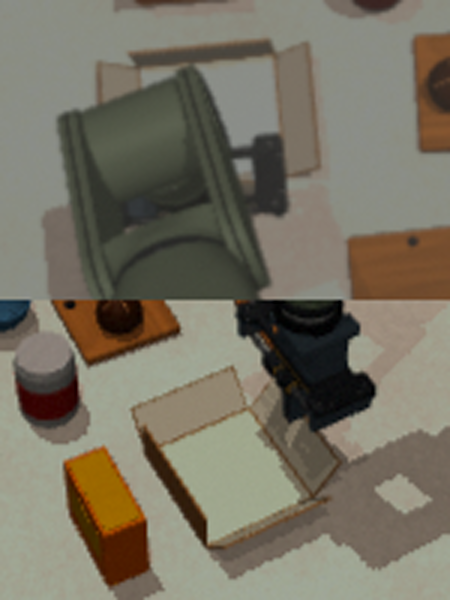

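The crop shows the gripper standing behind the front wall at about (300,430). It hides part of the wall, which still looks tilted. I'll measure the wall's profile away from the finger.

```bash
cat > prof.py <<'E'
from fit import *
def prof(side,p=(597.2,205,.0755)):
    c,n=np.cos(p[2]),np.sin(p[2])
    for cam_ in C:
        W=C[cam_]; d=W[...,:2]-np.array(p[:2]); L=np.stack([d@[c,n],d@[-n,c],W[...,2]],-1).reshape(-1,3); L=L[np.isfinite(L[:,0])]
        if side=="front": u,v=-L[:,0],L[:,1]
        elif side=="left": u,v=L[:,1],L[:,0]
        elif side=="right": u,v=-L[:,1],L[:,0]
        else: u,v=L[:,0],L[:,1]
        u0=75 if side in("left","right") else 70
        for lo,hi in((-68,-35),(-35,0),(0,35),(35,68)):
            k=(v>lo)&(v<hi)&(u>u0-8)&(u<u0+48)&(L[:,2]>8)&(L[:,2]<62)
            if k.sum()<8: continue
            uu,z=u[k]-u0,L[k,2]
            print(cam_,side,lo,k.sum(),"zmax %.0f"%np.percentile(z,97),"u by z",[round(float(np.median(uu[(z>=a)&(z<a+12)])),1) if ((z>=a)&(z<a+12)).sum()>2 else None for a in(8,20,32,44)])
E
python3 - <<'E'
from prof import *
for s in("front","left","right","back"): prof(s)
E
```

```text
top front -68 9 zmax 38 u by z [8.0, 15.3, None, None]
side front -68 91 zmax 45 u by z [8.1, 16.3, 24.7, 29.1]
side front -35 73 zmax 41 u by z [8.7, 16.6, 22.1, None]
side front 0 115 zmax 48 u by z [6.9, 17.1, 27.9, 30.8]
side front 35 110 zmax 51 u by z [9.3, 17.3, 26.0, 32.3]
top left 0 19 zmax 48 u by z [None, 18.0, 23.3, 30.1]
top left 35 113 zmax 50 u by z [6.3, 15.4, 23.0, 29.6]
side left -68 39 zmax 52 u by z [4.7, 19.7, 28.4, 36.6]
side left -35 40 zmax 50 u by z [4.0, 15.2, 24.9, 35.3]
side left 0 47 zmax 51 u by z [4.3, 15.9, 27.2, 35.6]
side left 35 41 zmax 50 u by z [9.6, 16.9, 27.7, 35.7]
top right -68 105 zmax 44 u by z [13.9, 24.9, 37.2, 42.9]
top right -35 119 zmax 43 u by z [12.9, 26.6, 38.0, None]
top right 0 106 zmax 45 u by z [14.8, 25.9, 36.4, 40.4]
top right 35 107 zmax 44 u by z [13.7, 25.0, 36.2, 41.7]
side right -68 127 zmax 45 u by z [6.8, 19.8, 29.9, 31.9]
side right -35 125 zmax 45 u by z [7.7, 18.5, 29.4, 35.6]
side right 0 138 zmax 44 u by z [6.5, 18.9, 30.2, 33.8]
side right 35 103 zmax 45 u by z [10.0, 21.4, 31.4, 31.2]
top back -68 53 zmax 61 u by z [-0.8, -0.4, -0.3, -0.4]
top back -35 56 zmax 58 u by z [-0.5, -0.3, -0.9, -0.3]
top back 0 53 zmax 60 u by z [-0.3, -0.7, -0.8, 0.2]
top back 35 51 zmax 60 u by z [-0.8, -0.5, -0.6, -0.2]
side back -68 45 zmax 60 u by z [1.3, 1.4, 0.9, 1.5]
side back -35 49 zmax 60 u by z [2.2, 1.7, 0.5, 0.6]
side back 0 53 zmax 60 u by z [1.6, 0.3, 0.5, 1.0]
side back 35 49 zmax 58 u by z [1.1, 0.1, 0.9, 0.2]
```

```bash
python3 - <<'E'
from prof import *
f=F["side"]; s=state(); t=s["ee_pos"]; q=proj(f,[t,t+[0,0,30],t+[0,0,60]]); print(q,s["ee_pos"],s["qpos"])
im=f["img"].copy()
b=cv2.resize(im[205:285,285:385],None,fx=6,fy=6,interpolation=cv2.INTER_CUBIC)
b=cv2.convertScaleAbs(b,alpha=1.7)
for x,y in q: cv2.circle(b,(int((x-285+.5)*6),int((y-205+.5)*6)),3,(0,255,0),-1)
cv2.imwrite("pics/t2.png",b[:,:,::-1])
W=C["side"]
for x,y in q: print(W[int(round(y)),int(round(x))])
E
```

```text
[[338.43 244.12]
 [338.84 238.82]
 [339.26 233.39]] [503.85 199.15  25.51] [ 20.35  23.55 106.05  -0.    50.4  105.78]
[506.01 199.85  28.13]
[510.96 212.71  73.79]
[533.2  248.2  157.55]
```

View pics/t2.png

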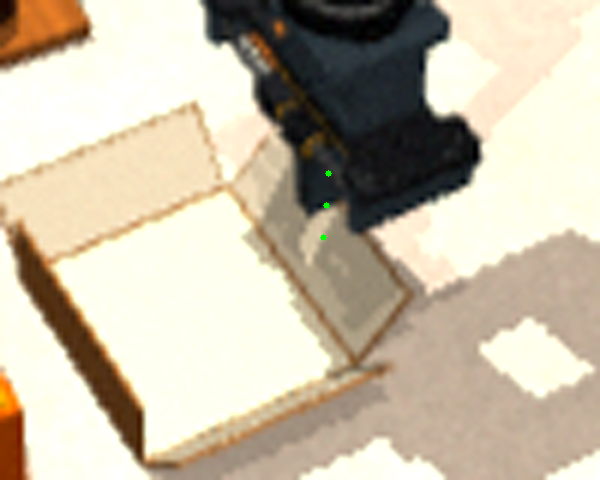

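```bash
python3 - <<'E'
from prof import *
p=(597.2,205,.0755); c,n=np.cos(p[2]),np.sin(p[2])
W=C["side"]; d=W[...,:2]-np.array(p[:2]); u=-(d@[c,n])-70; v=d@[-n,c]; z=W[...,2]
dev=u*np.sin(.92)-(z-3)*np.cos(.92)   # + = outside of inner face
np.set_printoptions(linewidth=220)
for r in range(228,262,2):
    print(r,[int(x) if np.isfinite(x) else None for x in dev[r,326:354]])
print(F["side"]["img"][243,334:342].tolist(), F["side"]["img"][250,342:346].tolist())
E
```

```text
228 [25, 33, 29, 1, -3, 0, 1, -100, -109, -106, -104, -98, -96, -87, -84, -108, -112, -108, -107, -108, -103, -98, -100, -96, -95, -94, -90, -84]
230 [20, 3, 2, 2, 1, None, -2, -1, -99, -96, -101, -102, -96, -94, -76, -58, -103, -112, -115, -109, -104, -103, -100, -100, -97, -96, -95, -91]
232 [-2, 2, -1, 0, 0, 5, -1, -1, -44, -57, -56, -62, -95, -100, -101, -50, -116, -117, -113, -110, -108, -107, -103, -103, -103, -101, -96, -90]
234 [0, -3, -3, 0, 5, 1, -2, 2, -40, -43, -52, -54, -47, -47, -101, -106, -117, -121, -115, -113, -111, -113, -109, -102, -105, -105, -102, -97]
236 [-1, 0, 4, 0, -3, 0, 3, -3, -43, -40, -46, -48, -41, -39, -32, -100, -99, -118, -117, -122, -117, -114, -113, -114, -97, -102, -94, -91]
238 [0, 0, 4, 1, 6, -4, -1, -1, 0, -32, -42, -37, -37, -25, -22, -18, 47, -109, -113, -120, -115, -111, -107, -97, -91, -82, -73, -65]
240 [4, -1, -3, -1, -2, -6, 1, -1, -2, 0, -36, -35, 2, -7, 0, -2, -6, -104, -110, -111, -102, -91, -84, -77, -75, -77, 72, 70]
242 [-2, 2, -3, 2, 3, 3, 4, -1, 3, 0, 3, 1, 2, -1, -5, -3, 5, -95, -99, -92, -88, -85, 59, 53, 59, 55, 61, 73]
244 [
[... 473 characters left out ...]
, 2, 1, -1, 2, -5, 2, 5, -3, 2, 7, 4, 0, 0, 0, -3, 6, 46]
254 [-31, -23, -17, -19, -16, -9, -10, -11, -5, -3, 7, 0, 1, -6, -1, -3, 0, -6, 1, 1, 2, 1, -2, -1, -2, 0, -4, 5]
256 [-22, -25, -21, -17, -16, -15, -12, -7, -8, -3, 2, -1, 6, 7, -2, 1, 0, -3, 1, 3, 1, -3, 2, 7, -1, -1, 37, 42]
258 [-27, -25, -31, -25, -12, -10, -15, -10, -8, 0, -10, -3, -1, 3, 5, -3, -1, 4, 4, 1, 2, 0, 5, -6, 29, 32, 35, 40]
260 [-28, -34, -32, -24, -22, -22, -18, -11, -15, -14, -8, -3, -4, 0, 1, 2, -4, -1, 0, -1, 4, 0, 1, 28, 30, 27, 32, 38]
[[90, 82, 68], [92, 84, 69], [119, 111, 91], [125, 115, 96], [127, 116, 96], [101, 92, 76], [91, 83, 69], [90, 83, 69]] [[100, 91, 76], [90, 82, 68], [88, 81, 67], [88, 81, 67]]
```

```bash
python3 - <<'E'
from prof import *
s=state(); t=s["ee_pos"]; a=np.radians(4.5)
for cn in C:
    W=C[cn]; d=W-t; X=d[...,0]*np.cos(a)+d[...,1]*np.sin(a); Y=-d[...,0]*np.sin(a)+d[...,1]*np.cos(a); Z=d[...,2]
    k=(abs(X)<60)&(abs(Y)<110)&(Z>-5)
    for z0 in range(0,130,10):
        m=k&(Z>=z0)&(Z<z0+10)
        # exclude the wall: dev
        if m.sum(): print(cn,z0,m.sum(),"X",np.percentile(X[m],[2,25,50,75,98]),"Y",np.percentile(Y[m],[2,25,50,75,98]))
E
```

```text
top 0 28 X [15.81 31.93 39.48 49.54 57.17] Y [-109.12 -107.15 -104.94 -102.42  -71.81]
top 10 4 X [-8.42 -6.   19.22 46.96 56.34] Y [-109.82 -108.37  -32.37   44.45   48.14]
top 20 3 X [-8.84 -8.76 -8.67 -7.53 -6.49] Y [-39.37   0.78  44.42  47.68  50.68]
top 120 11 X [-34.65 -31.05 -28.06   3.94  34.9 ] Y [-79.98 -57.6  -53.57  46.05  50.51]
side 0 149 X [-5.75  0.64  4.52 27.6  57.83] Y [-106.26  -88.03  -24.23   27.88   90.76]
side 10 110 X [-12.96  -6.66  -1.91  26.77  57.98] Y [-109.08  -56.39   23.47   57.54  108.25]
side 20 42 X [-13.44  -9.85  -6.93  -3.53  53.6 ] Y [-101.68    5.64   40.92   62.09  107.46]
side 30 2 X [ 2.94  4.78  6.78  8.78 10.63] Y [5.24 5.25 5.26 5.27 5.27]
side 40 10 X [-0.91 11.9  14.96 15.83 17.19] Y [-9.21 -0.59  7.25 10.52 11.14]
side 50 11 X [-0.73  6.61 14.02 15.76 18.15] Y [-10.33   1.46   9.86  11.3   13.19]
side 60 13 X [ 4.53 12.55 15.55 16.56 17.56] Y [-6.23 -0.23  7.02 12.56 13.86]
side 70 10 X [ 9.19 13.26 16.01 17.07 19.27] Y [-7.52 -1.3  10.82 12.58 14.96]
side 80 7 X [ 1.9   8.1  14.41 15.35 16.81] Y [ 1.21  7.33 12.06 12.98 13.88]
side 90 3 X [ 3.59  9.92 16.81 17.33 17.81] Y [10.25 11.16 12.15 12.74 13.29]
side 110 20 X [-25.57  -6.03  11.59  26.5   36.19] Y [-77.99 -73.56  79.34  80.73  83.04]
side 120 81 X [-33.99   6.54  26.24  35.78  38.56] Y [-76.39  -4.79  37.04  81.13  84.55]
```

The side cloud shows the finger ending about 31 mm above the reported TCP. The body also begins 31 mm higher than it should, so the tip was really at z≈57, above the wall. I'll back off, lower it to a height that's safe either way, and measure again.

>>> move_arm(plan=[{"x": -40, "y": 0, "z": 0, "rx": 0, "ry": 0, "rz": 0}, {"x": -20, "y": 0, "z": 0, "rx": 0, "ry": 0, "rz": 0}, {"x": 0, "y": 0, "z": 15, "rx": 0, "ry": 0, "rz": 0}, {"x": 0, "y": 0, "z": 5, "rx": 0, "ry": 0, "rz": 0}, {"x": 0, "y": 0, "z": 0, "rx": 0, "ry": 0, "rz": 0}])

```text
time_s: 6.95
ee_pos: [444.0, 194.2, 5.0]
ee_rot: [180.0, 0.1, 4.6]
force: [-0.3, 0.1, 0.4]
gripper_width: 0.5
gripper_force: 0.0
```

```bash
cat > tool.py <<'E'
from h import *
def toolz(cams=("top","side"),yaw=None):
    s=state(); t=s["ee_pos"]; a=np.radians(s["ee_rot"][2])
    for cn in cams:
        f=grab_frame(cn); W=cloud(f); d=W-t; X=d[...,0]*np.cos(a)+d[...,1]*np.sin(a); Y=-d[...,0]*np.sin(a)+d[...,1]*np.cos(a); Z=d[...,2]
        k=(abs(X)<22)&(abs(Y)<20)&(Z>-t[2]+6); b=(abs(X)<40)&(abs(Y)>50)&(abs(Y)<95)&(Z>40)&(Z<150)
        if k.sum(): print(cn,"finger zmin rel",np.percentile(Z[k],[0,2,5]),"X",np.percentile(X[k&(Z<90)],[3,97]),"Y",np.percentile(Y[k&(Z<90)],[3,97]))
        if b.sum(): print(cn,"body zmin rel",np.percentile(Z[b],[0,5,10]))
    print(t,s["force"]); return f
E
python3 - <<'E'
from tool import *
f=toolz()
s=state(); t=s["ee_pos"]; q=proj(f,[t,t+[0,0,31]]); print(q)
E
```

```text
Traceback (most recent call last):
  File "tool.py", line 7, in toolz
    if k.sum(): print(cn,"finger zmin rel",np.percentile(Z[k],[0,2,5]),"X",np.percentile(X[k&(Z<90)],[3,97]),"Y",np.percentile(Y[k&(Z<90)],[3,97]))
                                                                           ~~~~~~~~~~~~~^^^^^^^^^^^^^^^^^^^^
IndexError: index -1 is out of bounds for axis 0 with size 0
```

```bash
python3 - <<'E'
from tool import *
f=toolz(("side",))
s=state(); t=s["ee_pos"]; q=proj(f,[t,t+[0,0,31]]); print(q)
u,v=q[0].astype(int)
b=cv2.convertScaleAbs(cv2.resize(f["img"][v-50:v+30,u-50:u+50],None,fx=6,fy=6,interpolation=cv2.INTER_CUBIC),alpha=1.7)
for x,y in q: cv2.circle(b,(int((x-u+50.5)*6),int((y-v+50.5)*6)),3,(0,255,0),-1)
cv2.imwrite("pics/t3.png",b[:,:,::-1])
E
```

```text
side finger zmin rel [0.58136679 0.73963182 1.82052696] X [-15.47032233  19.08594475] Y [-11.38591055  15.58858582]
side body zmin rel [116.80163432 119.48074706 121.56761065]
[444.56277065 194.44220249   5.45057733] [ 0.35693476 -0.16635166 -0.25993775]
[[352.27058685 241.29156016]
 [352.86643074 235.88495017]]
```

View pics/t3.png

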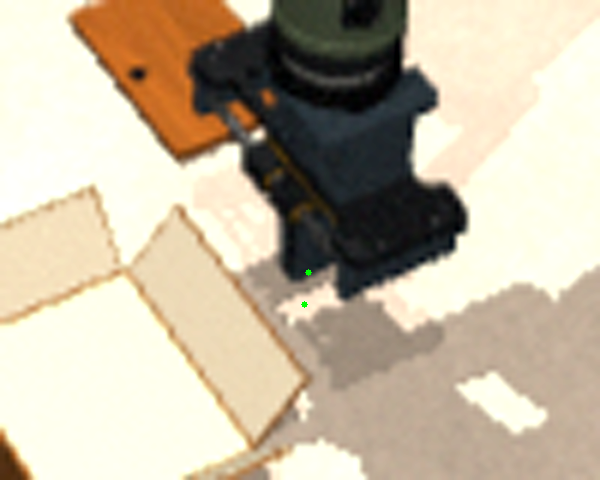

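The finger tip ends at crop pixel (305,275), on the upper marker, so the real tip is about 31 mm above the reported z. A careful touch on the free counter here will calibrate it.

>>> move_arm(plan=[{"x": 0, "y": 0, "z": 15, "rx": 0, "ry": 0, "rz": 0}, {"x": 0, "y": 0, "z": 6, "rx": 0, "ry": 0, "rz": 0}, {"x": 0, "y": 0, "z": 0, "rx": 0, "ry": 0, "rz": 0}])

```text
time_s: 7.35
ee_pos: [443.9, 194.1, -16.0]
ee_rot: [180.0, 0.1, 4.6]
force: [-0.2, -0.6, -0.3]
gripper_width: 0.4
gripper_force: 0.0
```

```bash
python3 - <<'E'
from h import *
s=state(); t=s["ee_pos"]; a=np.radians(s["ee_rot"][2]); f=grab_frame("side"); W=cloud(f); d=W-t; X=d[...,0]*np.cos(a)+d[...,1]*np.sin(a); Y=-d[...,0]*np.sin(a)+d[...,1]*np.cos(a)
k=(abs(X)<19)&(abs(Y)<17)&(W[...,2]>4)&(W[...,2]<100)&(f["img"].sum(-1)<150)
z=np.sort(W[k][:,2]); print(t,s["force"],len(z),z[:12])
E
```

```text
[443.89740916 194.13789878 -15.99417284] [-0.23980918 -0.57909309 -0.27158746] 55 [28.2169716  28.79169209 29.11280554 29.41593396 29.57625473 29.71458723
 30.19819233 30.59280628 32.68614967 33.01564559 35.24783891 35.95298331]
```

>>> move_arm(plan=[{"x": 0, "y": 0, "z": 4, "rx": 0, "ry": 0, "rz": 0}, {"x": 0, "y": 0, "z": 4, "rx": 0, "ry": 0, "rz": 0}, {"x": 0, "y": 0, "z": 0, "rx": 0, "ry": 0, "rz": 0}])

```text
time_s: 7.7
ee_pos: [443.9, 194.2, -23.8]
ee_rot: [180.0, 0.0, 4.6]
force: [0.5, 0.6, -0.1]
gripper_width: 0.2
gripper_force: 0.0
```

>>> move_arm(plan=[{"x": 0, "y": 0, "z": 2, "rx": 0, "ry": 0, "rz": 0}, {"x": 0, "y": 0, "z": 2, "rx": 0, "ry": 0, "rz": 0}, {"x": 0, "y": 0, "z": 0, "rx": 0, "ry": 0, "rz": 0}])

```text
time_s: 8.0
ee_pos: [444.0, 194.3, -27.7]
ee_rot: [180.0, 0.0, 4.6]
force: [-0.6, 0.9, 0.5]
gripper_width: 0.4
gripper_force: 0.0
```

```bash
python3 - <<'E'
from h import *
f=grab_frame("side"); s=state(); t=s["ee_pos"]; q=proj(f,[t,t+[0,0,30],t+[0,0,40]]); print(t,s["force"],q.tolist())
u,v=q[1].astype(int)
b=cv2.convertScaleAbs(cv2.resize(f["img"][v-30:v+25,u-30:u+35],None,fx=9,fy=9,interpolation=cv2.INTER_CUBIC),alpha=1.7)
for x,y in q: cv2.circle(b,(int((x-u+30.5)*9),int((y-v+30.5)*9)),2,(0,255,0),-1)
cv2.imwrite("pics/t4.png",b[:,:,::-1])
E
```

```text
[444.04075613 194.30917317 -27.5898984 ] [-0.37769856 -0.81275667 -0.05062956] [[351.8349362594048, 246.8252904083783], [352.3979964818164, 241.73555664117663], [352.5887674050682, 240.01109952055745]]
```

View pics/t4.png

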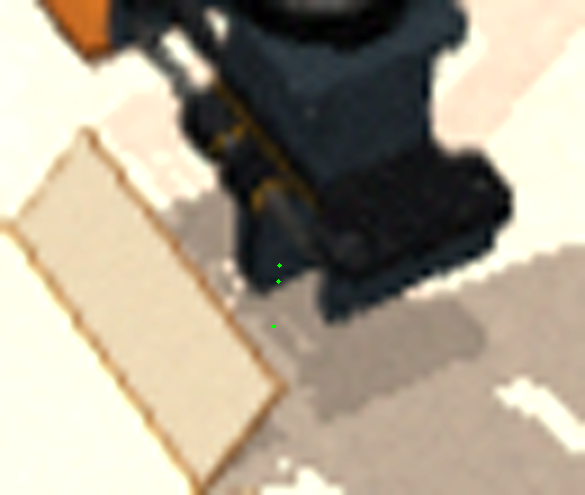

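The tip sits at (262,290), near the +30 mm marker, so it's close to the counter now. I'll continue down in 2 mm steps and watch the force.

>>> move_arm(plan=[{"x": 0, "y": 0, "z": 2, "rx": 0, "ry": 0, "rz": 0}, {"x": 0, "y": 0, "z": 0, "rx": 0, "ry": 0, "rz": 0}])

```text
time_s: 8.25
ee_pos: [444.0, 194.3, -29.7]
ee_rot: [180.0, 0.0, 4.6]
force: [-0.2, 0.7, -0.1]
gripper_width: 0.1
gripper_force: 0.0
```

>>> move_arm(plan=[{"x": 0, "y": 0, "z": 2, "rx": 0, "ry": 0, "rz": 0}, {"x": 0, "y": 0, "z": 0, "rx": 0, "ry": 0, "rz": 0}])

```text
time_s: 8.45
ee_pos: [444.0, 194.2, -31.7]
ee_rot: [180.0, 0.0, 4.6]
force: [0.5, 0.4, 0.5]
gripper_width: 0.6
gripper_force: 0.0
```

>>> move_arm(plan=[{"x": 0, "y": 0, "z": 2, "rx": 0, "ry": 0, "rz": 0}, {"x": 0, "y": 0, "z": 0, "rx": 0, "ry": 0, "rz": 0}])

```text
time_s: 8.65
ee_pos: [444.0, 194.3, -33.7]
ee_rot: [180.0, 0.0, 4.6]
force: [0.4, -0.0, -0.0]
gripper_width: 0.2
gripper_force: 0.0
```

>>> move_arm(plan=[{"x": 0, "y": 0, "z": 2, "rx": 0, "ry": 0, "rz": 0}, {"x": 0, "y": 0, "z": 0, "rx": 0, "ry": 0, "rz": 0}])

```text
time_s: 8.85
ee_pos: [444.0, 194.3, -35.7]
ee_rot: [180.0, 0.0, 4.6]
force: [-0.3, 0.6, -0.8]
gripper_width: 0.2
gripper_force: 0.0
```

>>> move_arm(plan=[{"x": 0, "y": 0, "z": 2, "rx": 0, "ry": 0, "rz": 0}, {"x": 0, "y": 0, "z": 0, "rx": 0, "ry": 0, "rz": 0}])

```text
time_s: 9.05
ee_pos: [444.3, 194.4, -36.1]
ee_rot: [-180.0, -0.0, 4.6]
force: [-2.2, -2.2, 12.6]
gripper_width: 0.9
gripper_force: 6.6
```

>>> move_arm(plan=[{"x": 0, "y": 0, "z": 2, "rx": 0, "ry": 0, "rz": 0}, {"x": 0, "y": 0, "z": 0, "rx": 0, "ry": 0, "rz": 0}])

```text
time_s: 9.25
ee_pos: [444.3, 194.4, -36.2]
ee_rot: [-180.0, -0.1, 4.6]
force: [-6.7, -2.6, 31.7]
gripper_width: 0.6
gripper_force: 15.8
```

Contact comes at a reported −36, so the true tip height is reported + 36. Now the front wall with the tip at true z≈25.

>>> move_arm(plan=[{"x": 0, "y": 0, "z": -29, "rx": 0, "ry": 0, "rz": 0}, {"x": 20, "y": 0, "z": 0, "rx": 0, "ry": 0, "rz": 0}, {"x": 10, "y": 0, "z": 0, "rx": 0, "ry": 0, "rz": 0}, {"x": 10, "y": 0, "z": 0, "rx": 0, "ry": 0, "rz": 0}, {"x": 10, "y": 0, "z": 0, "rx": 0, "ry": 0, "rz": 0}, {"x": 8, "y": 0, "z": 0, "rx": 0, "ry": 0, "rz": 0}, {"x": 4, "y": 0, "z": 0, "rx": 0, "ry": 0, "rz": 0}, {"x": 2, "y": 0, "z": 0, "rx": 0, "ry": 0, "rz": 0}, {"x": 0, "y": 0, "z": 0, "rx": 0, "ry": 0, "rz": 0}])

```text
time_s: 10.15
ee_pos: [505.9, 199.1, -11.1]
ee_rot: [180.0, 0.3, 4.6]
force: [-4.4, 0.8, 1.6]
gripper_width: 0.5
gripper_force: 2.2
```

```bash
python3 - <<'E'
from prof import *
prof("front"); s=state(); print(s["ee_pos"],s["force"],(s["ee_pos"][0]-597.2)*.997+(s["ee_pos"][1]-205)*.0755)
E
```

```text
top front -68 18 zmax 59 u by z [2.4, None, 1.8, 1.2]
side front -68 47 zmax 60 u by z [1.4, 0.6, 1.3, 1.7]
side front -35 56 zmax 60 u by z [0.3, 1.6, 0.5, 0.9]
side front 0 69 zmax 60 u by z [1.5, 2.2, 2.5, 1.1]
side front 35 53 zmax 60 u by z [2.1, 1.8, 1.4, 1.3]
[506.02 199.15 -11.02] [-5.04 -0.18  2.38] -91.34916060755002
```

>>> move_arm(plan=[{"x": -30, "y": 0, "z": 0, "rx": 0, "ry": 0, "rz": 0}, {"x": 0, "y": 0, "z": -48, "rx": 0, "ry": 0, "rz": 0}, {"x": 0, "y": 0, "z": -17, "rx": 0, "ry": 0, "rz": 0}, {"x": 29, "y": -36, "z": 0, "rx": 0, "ry": 0, "rz": 0}, {"x": 29, "y": -36, "z": 0, "rx": 0, "ry": 0, "rz": 0}, {"x": 29, "y": -36, "z": 0, "rx": 0, "ry": 0, "rz": 0}, {"x": 29, "y": -36, "z": 0, "rx": 0, "ry": 0, "rz": 0}, {"x": 0, "y": 0, "z": 48, "rx": 0, "ry": 0, "rz": 0}, {"x": 0, "y": 0, "z": 17, "rx": 0, "ry": 0, "rz": 0}, {"x": 0, "y": 0, "z": 0, "rx": 0, "ry": 0, "rz": 0}])

```text
time_s: 11.25
ee_pos: [580.7, 349.0, -14.2]
ee_rot: [179.8, 0.3, 4.6]
force: [-0.3, 0.1, 0.4]
gripper_width: 0.7
gripper_force: 0.0
```

>>> move_arm(plan=[{"x": 0, "y": 14, "z": 0, "rx": 0, "ry": 0, "rz": 0}, {"x": 0, "y": 10, "z": 0, "rx": 0, "ry": 0, "rz": 0}, {"x": 0, "y": 10, "z": 0, "rx": 0, "ry": 0, "rz": 0}, {"x": 0, "y": 10, "z": 0, "rx": 0, "ry": 0, "rz": 0}, {"x": 0, "y": 5, "z": 0, "rx": 0, "ry": 0, "rz": 0}, {"x": 0, "y": 0, "z": 0, "rx": 0, "ry": 0, "rz": 0}])

```text
time_s: 11.85
ee_pos: [586.2, 299.6, -10.2]
ee_rot: [180.0, 0.0, 4.5]
force: [1.3, 0.5, -0.3]
gripper_width: 0.5
gripper_force: 0.0
```

```bash
python3 - <<'E'
from prof import *
prof("left"); s=state(); d=s["ee_pos"][:2]-[597.2,205];print(s["ee_pos"],s["force"],d@[.997,.0755],d@[-.0755,.997])
E
```

```text
top left 0 14 zmax 43 u by z [-2.6, -1.8, None, None]
top left 35 33 zmax 56 u by z [-2.6, -1.8, -0.2, 0.5]
side left 0 86 zmax 60 u by z [5.0, 6.3, 10.1, 12.9]
side left 35 74 zmax 61 u by z [5.9, 6.2, 6.9, 8.4]
[585.96 300.54 -10.6 ] [-0.32 -0.09  0.52] -3.9968645351996956 96.10013471169829
```

>>> move_arm(plan=[{"x": 0, "y": 3, "z": 0, "rx": 0, "ry": 0, "rz": 0}, {"x": 0, "y": 2, "z": 0, "rx": 0, "ry": 0, "rz": 0}, {"x": 0, "y": 0, "z": 0, "rx": 0, "ry": 0, "rz": 0}])

```text
time_s: 12.25
ee_pos: [586.4, 295.9, -10.6]
ee_rot: [180.0, 0.0, 4.6]
force: [0.7, -0.7, -0.4]
gripper_width: 0.5
gripper_force: 0.0
```

>>> move_arm(plan=[{"x": 0, "y": 1, "z": 0, "rx": 0, "ry": 0, "rz": 0}, {"x": 0, "y": 1, "z": 0, "rx": 0, "ry": 0, "rz": 0}, {"x": 0, "y": 0, "z": 0, "rx": 0, "ry": 0, "rz": 0}])

```text
time_s: 12.55
ee_pos: [586.6, 293.9, -10.6]
ee_rot: [180.0, 0.0, 4.6]
force: [-0.7, 0.4, 0.6]
gripper_width: 0.8
gripper_force: 0.1
```

>>> move_arm(plan=[{"x": 0, "y": 1, "z": 0, "rx": 0, "ry": 0, "rz": 0}, {"x": 0, "y": 1, "z": 0, "rx": 0, "ry": 0, "rz": 0}, {"x": 0, "y": 0, "z": 0, "rx": 0, "ry": 0, "rz": 0}])

```text
time_s: 12.85
ee_pos: [586.7, 293.0, -10.5]
ee_rot: [-179.9, -0.0, 4.5]
force: [-0.9, 4.9, -0.0]
gripper_width: 0.3
gripper_force: 2.3
```

>>> move_arm(plan=[{"x": 0, "y": 1, "z": 0, "rx": 0, "ry": 0, "rz": 0}, {"x": 0, "y": 0, "z": 0, "rx": 0, "ry": 0, "rz": 0}])

```text
time_s: 13.05
ee_pos: [586.8, 293.0, -10.4]
ee_rot: [-179.8, -0.0, 4.5]
force: [-1.2, 7.2, -1.3]
gripper_width: 1.0
gripper_force: 3.7
```

```bash
python3 - <<'E'
from prof import *
prof("left"); prof("front"); s=state(); d=s["ee_pos"][:2]-[597.2,205];print(s["ee_pos"],s["force"],d@[.997,.0755],d@[-.0755,.997])
E
```

```text
top left 35 13 zmax 60 u by z [None, -3.8, -4.2, None]
side left 0 91 zmax 60 u by z [4.5, 4.9, 5.4, 4.6]
side left 35 85 zmax 61 u by z [4.1, 3.3, 3.8, 4.1]
top front -68 41 zmax 61 u by z [2.9, 2.4, 1.9, 1.4]
top front -35 41 zmax 59 u by z [2.6, 2.5, 1.9, 1.5]
top front 0 43 zmax 60 u by z [3.1, 2.7, 2.3, 1.5]
top front 35 23 zmax 59 u by z [3.0, None, 2.8, 1.7]
[586.76 292.96 -10.45] [-0.97  7.22 -0.46] -3.768813547219737 88.48874622424724
```

>>> move_arm(plan=[{"x": 0, "y": -25, "z": 0, "rx": 0, "ry": 0, "rz": 0}, {"x": 0, "y": 0, "z": -48, "rx": 0, "ry": 0, "rz": 0}, {"x": 0, "y": 0, "z": -20, "rx": 0, "ry": 0, "rz": 0}, {"x": 0, "y": 43, "z": 0, "rx": 0, "ry": 0, "rz": 0}, {"x": 0, "y": 43, "z": 0, "rx": 0, "ry": 0, "rz": 0}, {"x": 0, "y": 43, "z": 0, "rx": 0, "ry": 0, "rz": 0}, {"x": 0, "y": 43, "z": 0, "rx": 0, "ry": 0, "rz": 0}, {"x": 0, "y": 43, "z": 0, "rx": 0, "ry": 0, "rz": 0}, {"x": 0, "y": 43, "z": 0, "rx": 0, "ry": 0, "rz": 0}, {"x": 0, "y": 0, "z": 0, "rx": 0, "ry": 0, "rz": 0}])

```text
time_s: 14.15
ee_pos: [605.5, 53.1, 57.6]
ee_rot: [179.8, 0.0, 4.3]
force: [0.3, 0.6, 0.2]
gripper_width: 0.6
gripper_force: 0.0
```

>>> move_arm(plan=[{"x": 0, "y": 0, "z": 48, "rx": 0, "ry": 0, "rz": 0}, {"x": 0, "y": 0, "z": 20, "rx": 0, "ry": 0, "rz": 0}, {"x": 0, "y": 0, "z": 0, "rx": 0, "ry": 0, "rz": 0}])

```text
time_s: 14.45
ee_pos: [602.3, 58.4, -13.7]
ee_rot: [180.0, 0.4, 4.6]
force: [-0.9, 0.0, -0.9]
gripper_width: 0.5
gripper_force: 0.0
```

>>> move_arm(plan=[{"x": 0, "y": -10, "z": 0, "rx": 0, "ry": 0, "rz": 0}, {"x": 0, "y": -10, "z": 0, "rx": 0, "ry": 0, "rz": 0}, {"x": 0, "y": -10, "z": 0, "rx": 0, "ry": 0, "rz": 0}, {"x": 0, "y": -10, "z": 0, "rx": 0, "ry": 0, "rz": 0}, {"x": 0, "y": -10, "z": 0, "rx": 0, "ry": 0, "rz": 0}, {"x": 0, "y": -4, "z": 0, "rx": 0, "ry": 0, "rz": 0}, {"x": 0, "y": -2, "z": 0, "rx": 0, "ry": 0, "rz": 0}, {"x": 0, "y": 0, "z": 0, "rx": 0, "ry": 0, "rz": 0}])

```text
time_s: 15.25
ee_pos: [600.7, 115.1, -10.7]
ee_rot: [-180.0, 0.0, 4.6]
force: [0.1, 0.4, 0.6]
gripper_width: 0.5
gripper_force: 0.0
```

>>> move_arm(plan=[{"x": 0, "y": -1, "z": 0, "rx": 0, "ry": 0, "rz": 0}, {"x": 0, "y": -1, "z": 0, "rx": 0, "ry": 0, "rz": 0}, {"x": 0, "y": 0, "z": 0, "rx": 0, "ry": 0, "rz": 0}])

```text
time_s: 15.55
ee_pos: [600.7, 116.4, -10.6]
ee_rot: [180.0, 0.0, 4.6]
force: [0.2, -0.3, 1.0]
gripper_width: 0.4
gripper_force: 0.1
```

>>> move_arm(plan=[{"x": 0, "y": -1, "z": 0, "rx": 0, "ry": 0, "rz": 0}, {"x": 0, "y": 0, "z": 0, "rx": 0, "ry": 0, "rz": 0}])

```text
time_s: 15.75
ee_pos: [600.7, 117.5, -10.6]
ee_rot: [180.0, 0.0, 4.6]
force: [-0.1, -0.1, 0.1]
gripper_width: 0.3
gripper_force: 0.2
```

>>> move_arm(plan=[{"x": 0, "y": -1, "z": 0, "rx": 0, "ry": 0, "rz": 0}, {"x": 0, "y": -1, "z": 0, "rx": 0, "ry": 0, "rz": 0}, {"x": 0, "y": 0, "z": 0, "rx": 0, "ry": 0, "rz": 0}])

```text
time_s: 16.05
ee_pos: [600.6, 117.8, -10.5]
ee_rot: [179.8, 0.0, 4.6]
force: [0.8, -6.5, -0.7]
gripper_width: 0.4
gripper_force: 3.4
```

>>> move_arm(plan=[{"x": 0, "y": -1, "z": 0, "rx": 0, "ry": 0, "rz": 0}, {"x": 0, "y": 0, "z": 0, "rx": 0, "ry": 0, "rz": 0}])

```text
time_s: 16.25
ee_pos: [600.6, 117.8, -10.5]
ee_rot: [179.7, 0.0, 4.7]
force: [0.1, -9.8, 0.1]
gripper_width: 0.6
gripper_force: 4.9
```

```bash
python3 - <<'E'
from prof import *
[prof(x) for x in("right","front")]; s=state(); d=s["ee_pos"][:2]-[597.2,205];print(s["ee_pos"],s["force"],d@[.997,.0755],d@[-.0755,.997])
E
```

```text
side right 0 81 zmax 60 u by z [-1.1, -2.4, -2.6, -3.5]
side right 35 63 zmax 61 u by z [-1.6, -1.3, -3.2, -2.6]
top front 0 21 zmax 60 u by z [3.5, 3.0, 2.0, 1.9]
top front 35 41 zmax 59 u by z [3.5, 2.2, 2.7, 0.3]
side front -68 36 zmax 57 u by z [0.7, 1.0, -0.2, 0.9]
side front -35 65 zmax 61 u by z [-0.1, 0.9, 1.0, 0.4]
side front 0 56 zmax 60 u by z [1.7, 1.3, 1.3, 0.3]
side front 35 48 zmax 61 u by z [0.9, 1.3, 2.1, 1.5]
[600.64 117.76 -10.54] [ 0.89 -9.83  0.49] -3.1599626313773324 -87.24242775266447
```

All three walls stand upright against their stops. Now up, open the gripper and turn to the tongs' yaw.

>>> move_arm(plan=[{"x": 0, "y": 25, "z": 0, "rx": 0, "ry": 0, "rz": 0}, {"x": 0, "y": 0, "z": -45, "rx": 0, "ry": 0, "rz": 0}, {"x": 0, "y": 0, "z": -45, "rx": 0, "ry": 0, "rz": 0}, {"x": 0, "y": 0, "z": -15, "rx": 0, "ry": 0, "rz": 0.118}, {"x": 0, "y": 0, "z": 0, "rx": 0, "ry": 0, "rz": 0.118}, {"x": 0, "y": 0, "z": 0, "rx": 0, "ry": 0, "rz": 0.118}, {"x": 0, "y": 43, "z": 0, "rx": 0, "ry": 0, "rz": 0}, {"x": 0, "y": 43, "z": 0, "rx": 0, "ry": 0, "rz": 0}, {"x": 0, "y": 43, "z": 0, "rx": 0, "ry": 0, "rz": 0}, {"x": 0, "y": 43, "z": 0, "rx": 0, "ry": 0, "rz": 0}], grip=1)

```text
time_s: 17.35
ee_pos: [555.6, -70.9, 94.7]
ee_rot: [-180.0, -0.0, -15.7]
force: [0.4, -0.4, -0.9]
gripper_width: 77.2
gripper_force: 0.0
```

>>> move_arm(plan=[{"x": 0, "y": 43, "z": 0, "rx": 0, "ry": 0, "rz": 0}, {"x": 0, "y": 43, "z": 0, "rx": 0, "ry": 0, "rz": 0}, {"x": 0, "y": 43, "z": 0, "rx": 0, "ry": 0, "rz": 0}, {"x": 0, "y": 43, "z": 0, "rx": 0, "ry": 0, "rz": 0}, {"x": 0, "y": 43, "z": 0, "rx": 0, "ry": 0, "rz": 0}, {"x": 0, "y": 43, "z": 0, "rx": 0, "ry": 0, "rz": 0}, {"x": 0, "y": 40, "z": 0, "rx": 0, "ry": 0, "rz": 0}, {"x": 0, "y": 0, "z": 0, "rx": 0, "ry": 0, "rz": 0}, {"x": 0, "y": 0, "z": 0, "rx": 0, "ry": 0, "rz": 0}])

```text
time_s: 18.25
ee_pos: [475.1, -357.0, 94.4]
ee_rot: [-179.9, -0.0, -15.8]
force: [1.2, -0.1, -0.6]
gripper_width: 90.9
gripper_force: 0.0
```

```bash
python3 - <<'E'
from fit import *
[prof for prof in ()]
import prof as pr
pr.prof("left"); pr.prof("right")
s=state(); t=s["ee_pos"]; a=np.radians(s["ee_rot"][2]); print(t,s["ee_rot"],s["gripper_width"],s["qpos"])
d=np.array([468.5,-358])-t[:2]; print("need tx,ty",d@[np.cos(a),np.sin(a)],d@[np.sin(a),-np.cos(a)])
hsv=cv2.cvtColor(F["side"]["img"],cv2.COLOR_RGB2HSV); W=C["side"]
q=W[((hsv[...,0]<8)|(hsv[...,0]>172))&(hsv[...,1]>130)&(W[...,0]>330)&(W[...,0]<600)&(W[...,1]<-280)&(W[...,1]>-470)&(W[...,2]<45)]
if len(q): print(len(q),[np.median(q[k],0) for k in(q[:,1]>-358,q[:,1]<=-358)])
E
```

```text
top left -68 34 zmax 59 u by z [-4.0, -3.9, -4.5, -3.6]
top left -35 39 zmax 60 u by z [-4.0, None, -4.6, -4.1]
top left 0 35 zmax 60 u by z [-3.4, -4.3, -4.5, -4.1]
top left 35 38 zmax 61 u by z [-3.6, -3.9, -4.0, -4.8]
side left -68 77 zmax 61 u by z [4.6, 3.6, 2.5, 2.5]
side left -35 89 zmax 61 u by z [3.4, 4.0, 4.1, 3.7]
side left 0 90 zmax 60 u by z [4.8, 4.5, 3.9, 3.0]
side left 35 89 zmax 60 u by z [4.6, 3.6, 3.2, 2.7]
top right -68 24 zmax 59 u by z [6.1, 5.7, 5.2, 3.8]
top right -35 31 zmax 60 u by z [5.6, None, 5.3, 4.6]
top right 0 28 zmax 61 u by z [5.6, 5.4, 5.0, 3.3]
top right 35 28 zmax 59 u by z [5.4, 5.4, 4.7, 4.5]
side right -68 72 zmax 59 u by z [-2.4, -3.4, -1.6, -2.4]
side right -35 78 zmax 60 u by z [-1.4, -1.4, -3.0, -2.7]
side right 0 84 zmax 60 u by z [-1.8, -1.4, -3.0, -2.9]
side right 35 64 zmax 59 u by z [-0.7, -2.4, -1.8, -3.1]
[ 475.53 -355.61   94.49] [-179.95    0.01  -15.68] 91.10402216844702 [-37.92  23.55  94.17   0.04  62.31  67.73]
need tx,ty -6.121999922947457 4.20163808553062
209 [array([ 472.78, -328.54,   22.1 ]), array([ 459.07, -380.6 ,   20.08])]
```

>>> move_arm(plan=[{"x": -6, "y": 5, "z": 40, "rx": 0, "ry": 0, "rz": 0}, {"x": 0, "y": 0, "z": 40, "rx": 0, "ry": 0, "rz": 0}, {"x": 0, "y": 0, "z": 30, "rx": 0, "ry": 0, "rz": 0}, {"x": 0, "y": 0, "z": 12, "rx": 0, "ry": 0, "rz": 0}, {"x": 0, "y": 0, "z": 5, "rx": 0, "ry": 0, "rz": 0}, {"x": 0, "y": 0, "z": 0, "rx": 0, "ry": 0, "rz": 0}])

```text
time_s: 18.95
ee_pos: [469.0, -359.7, -31.9]
ee_rot: [180.0, -0.0, -15.7]
force: [0.5, 0.2, -0.3]
gripper_width: 91.0
gripper_force: 0.0
```

>>> move_arm(plan=[{"x": 0, "y": 0, "z": 0, "rx": 0, "ry": 0, "rz": 0}, {"x": 0, "y": 0, "z": 0, "rx": 0, "ry": 0, "rz": 0}, {"x": 0, "y": 0, "z": 0, "rx": 0, "ry": 0, "rz": 0}, {"x": 0, "y": 0, "z": 0, "rx": 0, "ry": 0, "rz": 0}, {"x": 0, "y": 0, "z": 0, "rx": 0, "ry": 0, "rz": 0}], grip=0.58, squeeze=20)

```text
time_s: 19.45
ee_pos: [468.8, -360.4, -31.8]
ee_rot: [180.0, -0.1, -15.7]
force: [0.6, 0.7, 3.0]
gripper_width: 54.4
gripper_force: 5.8
```

>>> move_arm(plan=[{"x": 0, "y": 0, "z": -5, "rx": 0, "ry": 0, "rz": 0}, {"x": 0, "y": 0, "z": -15, "rx": 0, "ry": 0, "rz": 0}, {"x": 0, "y": 0, "z": -30, "rx": 0, "ry": 0, "rz": 0}, {"x": 0, "y": 0, "z": -30, "rx": 0, "ry": 0, "rz": 0}, {"x": 0, "y": 0, "z": 0, "rx": 0, "ry": 0, "rz": 0}, {"x": 0, "y": 0, "z": 0, "rx": 0, "ry": 0, "rz": 0}])

```text
time_s: 20.05
ee_pos: [467.9, -359.9, 47.8]
ee_rot: [180.0, -0.0, -15.7]
force: [-0.5, 0.5, -1.1]
gripper_width: 52.9
gripper_force: 5.2
```

```bash
cat > tl.py <<'E'
from h import *
def tongs(cams=("top","side")):
    s=state(); t=s["ee_pos"].copy(); t[2]+=36; a=np.radians(s["ee_rot"][2]); print("tip true",t,"yaw",s["ee_rot"],s["gripper_width"],s["gripper_force"],s["force"],s["time_s"])
    for cn in cams:
        f=grab_frame(cn); W=cloud(f); d=W-t; X=d[...,0]*np.cos(a)+d[...,1]*np.sin(a); Y=-d[...,0]*np.sin(a)+d[...,1]*np.cos(a); Z=d[...,2]
        for lo,hi in((-120,-80),(45,65),(65,85),(85,100),(100,115),(115,135)):
            r=[]
            for sg in(1,-1):
                k=(X>lo)&(X<hi)&(Y*sg>8 if lo>0 else abs(Y)<30)&(abs(Y)<65)&(Z>-15)&(Z<38)&(f["img"].astype(int).sum(-1)<230)
                r.append((int(k.sum()),np.round(np.median(Y[k]),1),np.round(np.percentile(Z[k],[5,50,95]),0)) if k.sum()>3 else None)
            print(cn,lo,hi,r)
        k=(X>60)&(X<170)&(abs(Y)<65)&(Z>0)&(Z<38)&(f["img"].astype(int).sum(-1)<230); print(cn,"X tip",np.percentile(X[k],[90,97,100]) if k.sum() else None)
    return f
E
python3 - <<'E'
from tl import *
tongs()
E
```

```text
tip true [ 467.94310011 -359.90875617   83.80093009] yaw [ 1.79982371e+02 -1.92284267e-02 -1.57093559e+01] 52.878671441857904 5.231645059816472 [-0.51496687  0.53582375 -1.10654017] 20.05
top -120 -80 [None, None]
top 45 65 [(5, np.float64(31.5), array([12., 29., 32.])), None]
top 65 85 [(11, np.float64(37.5), array([11., 22., 33.])), None]
top 85 100 [(10, np.float64(42.0), array([15., 25., 33.])), None]
top 100 115 [(7, np.float64(43.4), array([16., 22., 35.])), None]
top 115 135 [(5, np.float64(41.4), array([19., 32., 34.])), None]
top X tip [116.54055198 123.86351958 125.40021923]
side -120 -80 [(78, np.float64(11.1), array([-11.,   2.,  12.])), (78, np.float64(11.1), array([-11.,   2.,  12.]))]
side 45 65 [(22, np.float64(34.2), array([11., 20., 35.])), (23, np.float64(-29.9), array([10., 21., 36.]))]
side 65 85 [(19, np.float64(41.6), array([11., 20., 35.])), (28, np.float64(-37.8), array([11., 26., 36.]))]
side 85 100 [(21, np.float64(42.4), array([ 8., 21., 36.])), (22, np.float64(-41.5), array([ 8., 23., 37.]))]
side 100 115 [(21, np.float64(46.8), array([17., 28., 36.])), (16, np.float64(-44.7), array([13., 26., 34.]))]
side 115 135 [(10, np.float64(45.4), array([12., 26., 33.])), (10, np.float64(-44.7), array([14., 21., 34.]))]
side X tip [117.37784067 122.3990409  126.10486651]
```

Tongs are held level and centred, with their tips 126 mm ahead of the TCP. Next I'll move them above the sesame roll.

>>> move_arm(plan=[{"x": 0, "y": 0, "z": -10, "rx": 0, "ry": 0, "rz": -0.075}, {"x": 0, "y": 0, "z": 0, "rx": 0, "ry": 0, "rz": -0.072}, {"x": 2, "y": -30, "z": 0, "rx": 0, "ry": 0, "rz": 0}, {"x": 3, "y": -40, "z": 0, "rx": 0, "ry": 0, "rz": 0}, {"x": 3, "y": -40, "z": 0, "rx": 0, "ry": 0, "rz": 0}, {"x": 3, "y": -40, "z": 0, "rx": 0, "ry": 0, "rz": 0}, {"x": 2, "y": -40, "z": 0, "rx": 0, "ry": 0, "rz": 0}, {"x": 1, "y": -20, "z": 0, "rx": 0, "ry": 0, "rz": 0}, {"x": 0, "y": 0, "z": 0, "rx": 0, "ry": 0, "rz": 0}, {"x": 0, "y": 0, "z": 0, "rx": 0, "ry": 0, "rz": 0}])

```text
time_s: 21.15
ee_pos: [507.9, -153.3, 56.5]
ee_rot: [180.0, 0.1, -7.2]
force: [-0.1, -1.7, -1.3]
gripper_width: 52.8
gripper_force: 5.2
```

```bash
python3 - <<'E'
from tl import *
s=state(); t=s["ee_pos"].copy(); t[2]+=36; a=np.radians(s["ee_rot"][2]); print(t,s["ee_rot"],s["gripper_width"],s["gripper_force"])
bite=t+np.array([105*np.cos(a),105*np.sin(a),14]); print("bite",bite)
imgs=[]
for cn in("top","side"):
    f=grab_frame(cn); W=cloud(f)
    h=cv2.cvtColor(f["img"],cv2.COLOR_RGB2HSV)
    k=(np.hypot(W[...,0]-612,W[...,1]+167)<36)&(W[...,2]>32)&(W[...,2]<66)&(f["img"][...,0].astype(int)-f["img"][...,2]>40)
    q=W[k]; print(cn,len(q),np.percentile(q,[2,98],0).tolist(),np.median(q,0))
    pb,pr=proj(f,[bite,[612.5,-167,33]]); print(pb,pr)
    u,v=pb.astype(int); b=cv2.convertScaleAbs(cv2.resize(f["img"][v-30:v+30,u-50:u+50],None,fx=7,fy=5*1.4,interpolation=cv2.INTER_CUBIC),alpha=1.7)
    for (x,y),c in((pb,(0,255,0)),(pr,(255,0,0))): cv2.circle(b,(int((x-u+50.5)*7),int((y-v+30.5)*7)),3,c,-1)
    imgs.append(b)
cv2.imwrite("pics/b1.png",cv2.resize(np.vstack(imgs),None,fx=.7,fy=.7)[:,:,::-1])
E
```

```text
[ 507.94082427 -153.2909811    92.50393943] [ 1.79990324e+02  1.28774451e-01 -7.22093393e+00] 52.82496848293468 5.1505429585813545
bite [ 612.10805274 -166.48903067  106.50393943]Traceback (most recent call last):
  File "<stdin>", line 9, in <module>
    return _quantile_unchecked(
        a, q, axis, out, overwrite_input, method, keepdims, weights)
    return _ureduce(a,
                    func=_quantile_ureduce_func,
    ...<5 lines>...
                    overwrite_input=overwrite_input,
                    method=method)
    r = func(a, **kwargs)
    result = _quantile(arr,
                       quantiles=q,
    ...<2 lines>...
                       out=out,
                       weights=wgt)
    slices_having_nans = np.isnan(arr[-1, ...])
                                  ~~~^^^^^^^^^
IndexError: index -1 is out of bounds for axis 0 with size 0
```

```bash
python3 - <<'E'
from tl import *
s=state(); t=s["ee_pos"].copy(); t[2]+=36; a=np.radians(s["ee_rot"][2])
bite=t+np.array([105*np.cos(a),105*np.sin(a),14])
imgs=[]
for cn in("top","side"):
    f=grab_frame(cn); W=cloud(f)
    k=(np.hypot(W[...,0]-612,W[...,1]+167)<36)&(W[...,2]>32)&(W[...,2]<66)&(f["img"][...,0].astype(int)-f["img"][...,2]>25)
    q=W[k]; print(cn,len(q),np.percentile(q,[2,98],0).tolist() if len(q) else "")
    pb,pr=proj(f,[bite,[612.5,-167,33]]); print(pb,pr)
    u,v=pr.astype(int); b=cv2.convertScaleAbs(cv2.resize(f["img"][v-30:v+30,u-50:u+50],None,fx=7,fy=7,interpolation=cv2.INTER_CUBIC),alpha=1.7)
    for (x,y),c in((pb,(0,255,0)),(pr,(255,0,0))): cv2.circle(b,(int((x-u+50.5)*7),int((y-v+30.5)*7)),3,c,-1)
    imgs.append(b)
cv2.imwrite("pics/b1.png",cv2.resize(np.vstack(imgs),None,fx=.7,fy=.7)[:,:,::-1])
E
```

```text
top 1 [[622.4535834399044, -141.85004786199357, 36.69020486976467], [622.4535834399044, -141.85004786199357, 36.69020486976467]]
[366.55539108 166.01676599] [363.8259489  171.10616662]
side 155 [[588.0861537986574, -179.02525544859907, 32.941836214215336], [639.372055653927, -134.09968426302726, 64.29707895293261]]
[270.94822449 170.24485331] [271.8799138  183.96047555]
```

View pics/b1.png

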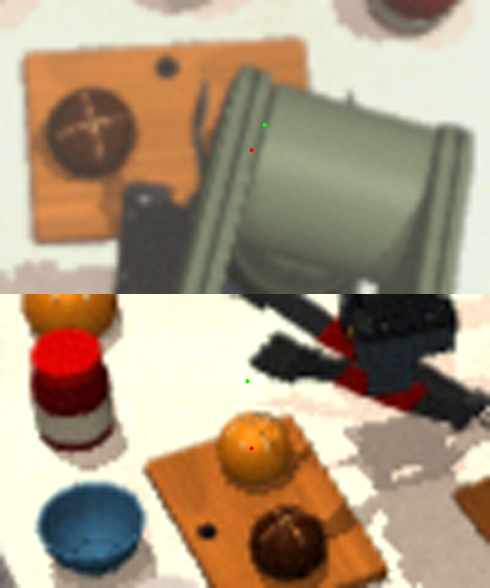

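The side half shows the roll at (254,450), right on my red prediction at (251,448). The tongs' left head is at about (280,358). I'll check how the tongs sit with the cloud.

```bash
python3 - <<'E'
from tl import *
f=tongs(("side",)); W=cloud(f)
for px in((278,166),(276,167),(274,167),(284,168)): print(px,W[px[1],px[0]],f["img"][px[1],px[0]])
s=state(); t=s["ee_pos"].copy(); t[2]+=36; a=np.radians(s["ee_rot"][2])
R=lambda X,Y,Z:t+np.array([X*np.cos(a)-Y*np.sin(a),X*np.sin(a)+Y*np.cos(a),Z])
print(proj(f,[R(85,45,14),R(126,45,14),R(85,-45,14),R(126,-45,14),R(0,26,14)]))
E
```

```text
tip true [ 508.24068751 -154.47675975   93.05083106] yaw [ 1.79987290e+02  5.07630445e-02 -7.36431576e+00] 52.947617944185254 5.1454004042898305 [-0.07265995  0.61940069 -0.97160415] 21.3
side -120 -80 [None, None]
side 45 65 [None, (8, np.float64(-28.4), array([28., 34., 36.]))]
side 65 85 [None, None]
side 85 100 [None, None]
side 100 115 [None, None]
side 115 135 [None, None]
side X tip None
(278, 166) [ 601.25807115 -115.54452665  169.13740767] [20 20 20]
(276, 167) [ 607.5688733  -120.2019127   162.51422846] [19 19 18]
(274, 167) [ 616.88409973 -115.49059365  170.14261955] [21 21 19]
(284, 168) [ 578.79067652 -114.19622108  151.65258452] [16 16 14]
[[278.87544652 176.97422477]
 [268.22344095 179.16272181]
 [273.07323153 161.30749688]
 [262.72010216 163.36176128]
 [299.27568339 169.16973968]]
```

```bash
cat > pitch.py <<'E'
from h import *
def pitch(cn="side"):
    s=state(); t=s["ee_pos"].copy(); t[2]+=36; a=np.radians(s["ee_rot"][2]); f=grab_frame(cn); W=cloud(f); d=W-t
    X=d[...,0]*np.cos(a)+d[...,1]*np.sin(a); Y=-d[...,0]*np.sin(a)+d[...,1]*np.cos(a); Z=d[...,2]; g=f["img"].astype(int); dark=(g.max(-1)<75)&(g.max(-1)-g.min(-1)<25)
    print("t",s["time_s"],t,s["ee_rot"][2],"w",s["gripper_width"],s["gripper_force"],"F",s["force"])
    for nm,lo,hi in(("front",42,140),("rear",-160,-45)):
        for sg in(1,-1):
            k=dark&(X>lo)&(X<hi)&(Y*sg>(8 if nm=="front" else -2))&(abs(Y)<70)&(Z>-75)&(Z<72+.25*X)&(W[...,2]>6)
            if k.sum()>12:
                x,z=X[k],Z[k]; c=np.polyfit(x,z,1); r=abs(z-np.polyval(c,x))<14; c=np.polyfit(x[r],z[r],1); cy=np.polyfit(x[r],Y[k][r],1)
                print(cn,nm,sg,int(k.sum()),"pitch",round(np.degrees(np.arctan(c[0])),1),"Z at x0",round(c[1],1),"X",np.percentile(x[r],[2,98]),"Y at X=105 or -100",np.polyval(cy,105 if nm=="front" else -100))
    return f
E
python3 - <<'E'
from pitch import *
pitch(); pitch()
E
```

```text
t 21.35 [ 508.31528537 -154.50543179   93.18035601] -7.372023130631395 w 53.21475589553117 5.144646507978905 F [-0.20619989 -0.29315152 -0.3441578 ]
side front 1 105 pitch 27.1 Z at x0 28.7 X [ 46.33824127 107.41203321] Y at X=105 or -100 50.73541892396129
side front -1 131 pitch 31.3 Z at x0 19.0 X [ 44.55726114 106.14189204] Y at X=105 or -100 -43.346862347436044
side rear 1 50 pitch 19.6 Z at x0 -31.9 X [-88.94135745 -46.66022562] Y at X=105 or -100 -0.16498658190900173
side rear -1 35 pitch 24.1 Z at x0 -22.0 X [-90.12307868 -46.84055657] Y at X=105 or -100 1.969877189339833
t 21.4 [ 508.35987076 -154.45753264   93.29193902] -7.377547069376645 w 52.91225554689781 5.144339759135619 F [-0.21693917 -0.59620823 -0.87571001]
side front 1 101 pitch 30.7 Z at x0 19.8 X [ 45.83521825 105.37190951] Y at X=105 or -100 52.453263144338905
side front -1 132 pitch 33.6 Z at x0 14.3 X [ 44.41298262 107.73744948] Y at X=105 or -100 -41.519759020125804
side rear 1 44 pitch 29.1 Z at x0 -16.5 X [-88.69773374 -45.62037876] Y at X=105 or -100 -0.2883744063095257
side rear -1 37 pitch 31.4 Z at x0 -10.8 X [-92.19801227 -45.1729024 ] Y at X=105 or -100 -1.2914208698880003
```

>>> move_arm(plan=[{"x": 0, "y": 0, "z": 0, "rx": 0, "ry": 0, "rz": 0}, {"x": 0, "y": 0, "z": 0, "rx": 0, "ry": 0, "rz": 0}, {"x": 0, "y": 0, "z": 0, "rx": 0, "ry": 0, "rz": 0}, {"x": 0, "y": 0, "z": 0, "rx": 0, "ry": 0, "rz": 0}])

```text
time_s: 21.85
ee_pos: [508.7, -153.5, 57.6]
ee_rot: [180.0, -0.0, -7.3]
force: [-0.5, -0.2, -2.0]
gripper_width: 53.1
gripper_force: 5.1
```

```bash
python3 - <<'E'
from pitch import *
f=pitch(); 
b=cv2.convertScaleAbs(cv2.resize(f["img"][130:215,235:345],None,fx=7,fy=7,interpolation=cv2.INTER_CUBIC),alpha=1.7)
cv2.imwrite("pics/p1.png",b[:,:,::-1])
E
```

```text
t 21.85 [ 508.67740133 -153.47738098   93.58809514] -7.287486310042532 w 53.07117295241773 5.1453218117239885 F [-0.5045895  -0.16135791 -1.99975193]
side front 1 106 pitch 32.8 Z at x0 17.4 X [ 45.50549085 106.99718473] Y at X=105 or -100 52.98449223391625
side front -1 133 pitch 31.7 Z at x0 19.0 X [ 45.17233594 105.62578704] Y at X=105 or -100 -43.02782572366624
side rear 1 50 pitch 22.1 Z at x0 -28.3 X [-91.80434952 -45.95693132] Y at X=105 or -100 -1.020635315775145
side rear -1 35 pitch 32.0 Z at x0 -11.0 X [-90.01984439 -46.57026064] Y at X=105 or -100 0.1917190376217448
```

View pics/p1.png

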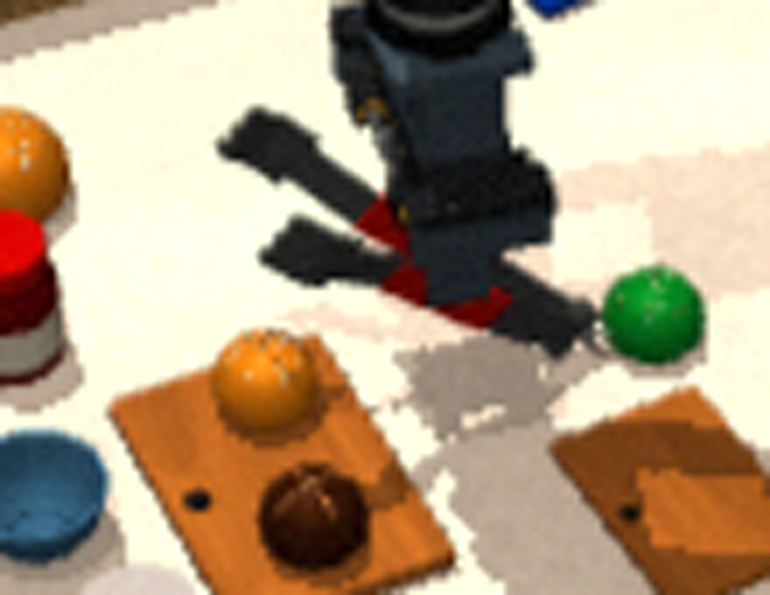

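The picture shows the tongs pitched tips-up about 30° in the grip: heads at (265,140) and (300,250), ring low at (590,340). The open arms diverge, so only the pads' front edge bears, ahead of the centre of mass. I'll lift clear of the green roll, set the tongs down where they lay to level them, and regrip further back.

>>> move_arm(plan=[{"x": 0, "y": 0, "z": -20, "rx": 0, "ry": 0, "rz": 0}, {"x": 0, "y": 0, "z": -25, "rx": 0, "ry": 0, "rz": 0}, {"x": 0, "y": 0, "z": -20, "rx": 0, "ry": 0, "rz": 0}, {"x": -3, "y": 35, "z": 0, "rx": 0, "ry": 0, "rz": 0}, {"x": -3, "y": 42, "z": 0, "rx": 0, "ry": 0, "rz": 0}, {"x": -3, "y": 42, "z": 0, "rx": 0, "ry": 0, "rz": 0}, {"x": -3, "y": 42, "z": 0, "rx": 0, "ry": 0, "rz": 0}, {"x": -2, "y": 35, "z": 0, "rx": 0, "ry": 0, "rz": 0}, {"x": 0, "y": 10, "z": 0, "rx": 0, "ry": 0, "rz": 0}, {"x": 0, "y": 0, "z": 0, "rx": 0, "ry": 0, "rz": 0}])

```text
time_s: 22.9
ee_pos: [468.3, -357.0, 122.2]
ee_rot: [-180.0, 0.0, -7.4]
force: [-0.3, 0.2, -2.0]
gripper_width: 52.9
gripper_force: 5.1
```

>>> move_arm(plan=[{"x": 0, "y": 0, "z": 30, "rx": 0, "ry": 0, "rz": 0}, {"x": 0, "y": 0, "z": 30, "rx": 0, "ry": 0, "rz": 0}, {"x": 0, "y": 0, "z": 20, "rx": 0, "ry": 0, "rz": 0}, {"x": 0, "y": 0, "z": 15, "rx": 0, "ry": 0, "rz": 0}, {"x": 0, "y": 0, "z": 15, "rx": 0, "ry": 0, "rz": 0}, {"x": 0, "y": 0, "z": 12, "rx": 0, "ry": 0, "rz": 0}, {"x": 0, "y": 0, "z": 12, "rx": 0, "ry": 0, "rz": 0}, {"x": 0, "y": 0, "z": 10, "rx": 0, "ry": 0, "rz": 0}, {"x": 0, "y": 0, "z": 0, "rx": 0, "ry": 0, "rz": 0}])

```text
time_s: 23.8
ee_pos: [467.7, -355.0, -22.9]
ee_rot: [-179.9, 0.2, -7.3]
force: [-1.4, -0.9, 0.6]
gripper_width: 52.8
gripper_force: 0.0
```

```bash
python3 - <<'E'
from pitch import *
pitch()
E
```

```text
t 23.8 [ 467.7418293  -354.95375295   13.06176717] -7.2746825863582645 w 52.75881284118964 0.0 F [-1.37607061 -0.92251562  0.61835882]
side front 1 15 pitch -0.0 Z at x0 7.5 X [ 43.1811001  138.17917136] Y at X=105 or -100 22.42310927856485
```

```bash
python3 - <<'E'
from h import *
np.set_printoptions(precision=1,suppress=True)
for cn in("top","side"):
    f=grab_frame(cn); W=cloud(f); h=cv2.cvtColor(f["img"],cv2.COLOR_RGB2HSV)
    red=(((h[...,0]<8)|(h[...,0]>172))&(h[...,1]>130)&(W[...,0]>250)&(W[...,0]<660)&(W[...,1]<0)&(W[...,1]>-600)).astype(np.uint8)
    n,l,st,ce=cv2.connectedComponentsWithStats(red)
    for i in range(1,n):
        if st[i,4]>8: p=W[l==i]; p=p[np.isfinite(p[:,0])]; print(cn,"red",len(p),ce[i],np.median(p,0),np.percentile(p,[3,97],0).tolist())
    for m in masks_of(cn,"tongs")[:2]:
        w=W[m["pixels"]]; w=w[np.isfinite(w[:,0])]; print(m["p"],m["box"],np.percentile(w,[2,50,98],0).tolist())
u,v=290,155
b=cv2.convertScaleAbs(cv2.resize(f["img"][v-45:v+45,u-60:u+60],None,fx=6.5,fy=6.5,interpolation=cv2.INTER_CUBIC),alpha=1.7)
cv2.imwrite("pics/p2.png",b[:,:,::-1])
E
```

```text
top red 38 [421.4 185.2] [ 565.2 -350.2   29.2] [[528.2647435367069, -353.76302108532684, 23.972278594444475], [593.8888755427917, -346.42348678130713, 36.22525033651797]]
top red 9 [439.1 179.6] [ 580.2 -409.    28.2] [[575.1209111450531, -412.74102831005723, 21.656027621374758], [585.7818219984216, -406.4319092367412, 36.4823477380718]]
0.67 [432.8, 171.2, 37.5, 48.1] [[540.6772536630078, -459.3017061261833, -1.9469685797568896], [630.0349168386997, -351.9742377903707, 26.745957721184137], [676.8164337140252, -340.62079122451786, 38.85776864029642]]
side red 108 [266.5 146.3] [ 549.7 -396.8   22. ] [[511.0942103351016, -407.4903972047923, 4.204454835932708], [586.8528873944856, -383.42698117146045, 36.51248716741923]]
side red 105 [269.1 154.2] [ 555.9 -345.1   22.9] [[518.6297391812691, -353.4582006274089, 3.963591843385391], [593.5895727529249, -337.5708330372536, 36.09891589753574]]
side red 18 [278.1 208.3] [639.9 -37.7  36. ] [[625.9244432536699, -44.93536934855429, 25.562452720120152], [650.2679838250473, -27.631929253808565, 46.480767160484035]]
0.57 [266.6, 154.6, 56.9, 26.5] [[485.5752474472491, -441.91904265083986, -0.31976787721058675], [572.5439870462064, -354.93867925730035, 21.41718479083519], [677.4575669651622, -333.922507460441, 38.5684710331868]]
```

View pics/p2.png

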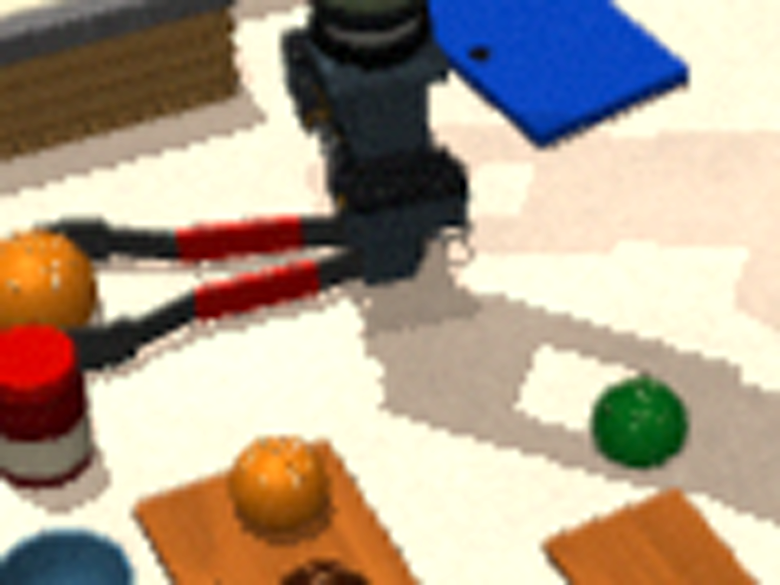

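The tongs have slipped forward out of the pads and lie flat again. Sleeves are at (240,235) and (257,290), heads at (80,235) and (105,345), with the big decoy roll between the heads at (40,280). I'll open, rise and measure the tongs and the decoy roll.

>>> move_arm(plan=[{"x": 0, "y": 0, "z": 0, "rx": 0, "ry": 0, "rz": 0}, {"x": 0, "y": 0, "z": 0, "rx": 0, "ry": 0, "rz": 0}, {"x": 0, "y": 0, "z": 0, "rx": 0, "ry": 0, "rz": 0}, {"x": 0, "y": 0, "z": -40, "rx": 0, "ry": 0, "rz": 0}, {"x": 0, "y": 0, "z": -45, "rx": 0, "ry": 0, "rz": 0}, {"x": 0, "y": 50, "z": -10, "rx": 0, "ry": 0, "rz": 0}, {"x": 0, "y": 50, "z": 0, "rx": 0, "ry": 0, "rz": 0}, {"x": 0, "y": 50, "z": 0, "rx": 0, "ry": 0, "rz": 0}, {"x": 0, "y": 50, "z": 0, "rx": 0, "ry": 0, "rz": 0}], grip=1)

```text
time_s: 24.95
ee_pos: [443.0, -555.2, 73.9]
ee_rot: [180.0, -0.0, -7.3]
force: [1.1, -0.5, -0.6]
gripper_width: 91.5
gripper_force: 0.0
```

```bash
python3 - <<'E'
from fit import *
print(state()["ee_pos"],state()["ee_rot"])
for c in C:
    W=C[c]; h=cv2.cvtColor(F[c]["img"],cv2.COLOR_RGB2HSV); g=F[c]["img"].astype(int)
    gold=(g[...,0]-g[...,2]>40)
    for nm,x,y,r in(("big",687,-400,60),("ses",612,-167,45),("green",393,-255,45)):
        k=(np.hypot(W[...,0]-x,W[...,1]-y)<r)&(W[...,2]>25)&(W[...,2]<70)&(gold if nm!="green" else g[...,1]-g[...,0]>15)&~((h[...,0]<7)|(h[...,0]>172))
        if k.sum(): print(c,nm,k.sum(),np.percentile(W[k],[2,98],0).round(1).tolist())
    red=(((h[...,0]<8)|(h[...,0]>172))&(h[...,1]>130)&(W[...,0]>450)&(W[...,0]<640)&(W[...,1]<-310)&(W[...,1]>-450)).astype(np.uint8)
    n,l,st,ce=cv2.connectedComponentsWithStats(red)
    for i in range(1,n):
        if st[i,4]>8: p=W[l==i]; p=p[np.isfinite(p[:,0])]; print(c,"red",len(p),np.median(p,0),np.percentile(p,[3,97],0).round(1).tolist())
    m=(W[...,0]>400)&(W[...,0]<700)&(W[...,1]<-310)&(W[...,1]>-460)&(W[...,2]>18)&(W[...,2]<45)&(((g.max(-1)<90)&(g.max(-1)-g.min(-1)<30))|(red>0)); P=W[m][:,:2]
    def f(o,a):
        n=np.array([-np.sin(a),np.cos(a)]); d=P@n-o; return np.mean(np.minimum(cKDTree(P).query(P-2*np.outer(d,n))[0],15))
    b=min((f(-371*np.cos(a)-552*np.sin(a)+e,a),e,a) for a in np.radians(np.arange(-14,2,.5)) for e in np.arange(-12,13,1.))
    a=b[2]; d=np.array([np.cos(a),np.sin(a)]); l=P@d; print(c,"sym",b[0],b[1],np.degrees(a),"y at x=540:",-371+b[1]/np.cos(a)+np.tan(a)*(540-552),"along",np.percentile(l,[0,2,98,100])-d@[540,-371], len(P))
E
```

```text
[ 441.68 -559.7    72.66] [179.78  -0.06  -7.57]
top big 436 [[652.4, -433.2, 30.5], [718.7, -367.8, 64.0]]
top ses 270 [[584.9, -195.1, 32.4], [637.4, -142.5, 62.3]]
top red 35 [ 565.6  -350.69   30.31] [[524.1, -354.1, 24.2], [591.6, -346.9, 35.6]]
top red 40 [ 547.26 -400.71   29.6 ] [[515.4, -409.5, 21.3], [584.9, -392.8, 35.8]]
top sym 1.6161981232477762 -5.0 -9.0 y at x=540: -374.1617123450456 along [-134.4  -126.12  138.75  143.49] 244
side big 226 [[655.0, -416.0, 27.0], [724.5, -358.9, 65.2]]
side ses 173 [[587.8, -178.8, 27.4], [639.7, -133.6, 64.4]]
side red 105 [ 549.3  -396.28   22.07] [[510.1, -409.0, 4.7], [586.8, -384.6, 35.7]]
side red 105 [ 555.21 -345.29   22.59] [[519.0, -353.0, 3.7], [595.2, -335.8, 36.6]]
side sym 2.464215841093441 1.0 -9.5 y at x=540: -367.97798359249833 along [-132.7  -111.17  128.33  133.72] 375
```

The decoy roll hasn't moved. I'll position over the tongs to regrip 100 mm from the pivot, so the pads' front edge lies near the centre of mass.

>>> move_arm(plan=[{"x": 0, "y": 0, "z": 0, "rx": 0, "ry": 0, "rz": 0.03}, {"x": 14, "y": -40, "z": 0, "rx": 0, "ry": 0, "rz": 0}, {"x": 14, "y": -40, "z": 0, "rx": 0, "ry": 0, "rz": 0}, {"x": 14, "y": -40, "z": 0, "rx": 0, "ry": 0, "rz": 0}, {"x": 14, "y": -40, "z": 0, "rx": 0, "ry": 0, "rz": 0}, {"x": 14, "y": -42, "z": 0, "rx": 0, "ry": 0, "rz": 0}, {"x": 0, "y": 0, "z": 0, "rx": 0, "ry": 0, "rz": 0}, {"x": 0, "y": 0, "z": 0, "rx": 0, "ry": 0, "rz": 0}])

```text
time_s: 25.85
ee_pos: [544.5, -363.6, 73.5]
ee_rot: [180.0, 0.0, -8.9]
force: [-0.6, -0.7, -0.1]
gripper_width: 91.2
gripper_force: 0.0
```

>>> move_arm(plan=[{"x": 0, "y": 8, "z": 40, "rx": 0, "ry": 0, "rz": 0}, {"x": 0, "y": 0, "z": 35, "rx": 0, "ry": 0, "rz": 0}, {"x": 0, "y": 0, "z": 20, "rx": 0, "ry": 0, "rz": 0}, {"x": 0, "y": 0, "z": 11, "rx": 0, "ry": 0, "rz": 0}, {"x": 0, "y": 0, "z": 0, "rx": 0, "ry": 0, "rz": 0}])

```text
time_s: 26.35
ee_pos: [541.8, -373.4, -33.8]
ee_rot: [-180.0, 0.1, -9.1]
force: [-0.3, 1.3, 0.3]
gripper_width: 91.0
gripper_force: 0.0
```

>>> move_arm(plan=[{"x": 0, "y": 0, "z": 0, "rx": 0, "ry": 0, "rz": 0}, {"x": 0, "y": 0, "z": 0, "rx": 0, "ry": 0, "rz": 0}, {"x": 0, "y": 0, "z": 0, "rx": 0, "ry": 0, "rz": 0}, {"x": 0, "y": 0, "z": 0, "rx": 0, "ry": 0, "rz": 0}, {"x": 0, "y": 0, "z": 0, "rx": 0, "ry": 0, "rz": 0}, {"x": 0, "y": 0, "z": 0, "rx": 0, "ry": 0, "rz": 0}], grip=0.5, squeeze=25)

```text
time_s: 26.95
ee_pos: [543.7, -373.1, -31.9]
ee_rot: [180.0, -0.1, -9.0]
force: [1.5, -0.5, 3.2]
gripper_width: 47.7
gripper_force: 25.0
```

```bash
python3 - <<'E'
from pitch import *
pitch(); 
from tl import tongs
tongs(("top","side"))
E
```

```text
t 26.95 [ 543.67223902 -373.12644731    4.11367133] -9.018892757172257 w 47.68836390454932 25.012923181056976 F [ 1.46789311 -0.53666072  3.23212046]
side front 1 99 pitch 3.5 Z at x0 10.6 X [ 50.51714752 133.24109105] Y at X=105 or -100 39.18826464357127
side front -1 77 pitch 10.9 Z at x0 1.6 X [ 50.00071382 114.03833907] Y at X=105 or -100 -38.706041120627745
side rear 1 84 pitch -5.9 Z at x0 9.7 X [-113.76206267  -49.95915946] Y at X=105 or -100 8.733200225644339
side rear -1 36 pitch -8.5 Z at x0 10.3 X [-109.07696131  -61.21121152] Y at X=105 or -100 -3.7741979770997425
tip true [ 543.70964575 -373.09810334    4.10702984] yaw [ 1.79959431e+02 -1.07008025e-01 -9.01210352e+00] 47.0595724327862 24.98169869184494 [1.86851933 0.33385823 2.83046397] 27.0
top -120 -80 [None, None]
top 45 65 [None, None]
top 65 85 [(13, np.float64(27.4), array([ 0., 14., 22.])), None]
top 85 100 [(13, np.float64(34.2), array([ 0., 13., 23.])), None]
top 100 115 [(19, np.float64(37.9), array([-8., 15., 31.])), (6, np.float64(-13.4), array([25., 30., 34.]))]
top 115 135 [(55, np.float64(26.4), array([ 0., 28., 37.])), (10, np.float64(-21.0), array([23., 33., 37.]))]
top X tip [146.17032864 159.9030691  166.43664548]
side -120 -80 [(65, np.float64(7.9), array([-3., 20., 33.])), (65, np.float64(7.9), array([-3., 20., 33.]))]
side 45 65 [(25, np.float64(25.1), array([ 2., 16., 30.])), (22, np.float64(-22.2), array([ 3., 15., 25.]))]
side 65 85 [(20, np.float64(31.7), array([-4., 14., 25.])), (21, np.float64(-29.2), array([ 2., 14., 24.]))]
side 85 100 [(21, np.float64(37.4), array([ 4., 17., 28.])), (21, np.float64(-35.3), array([-3., 17., 30.]))]
side 100 115 [(31, np.float64(41.2), array([-1., 17., 36.])), (20, np.float64(-40.1), array([-1., 23., 34.]))]
side 115 135 [(48, np.float64(41.7), array([-1., 26., 36.])), (4, np.float64(-39.7), array([24., 29., 35.]))]
side X tip [136.70088404 158.16864261 169.59166776]
```

A grip force of 25 N at 47.7 mm means the heads are closing on the big decoy roll. I'll relax at once, drag the tongs straight back clear of it, then squeeze further.

>>> move_arm(plan=[{"x": 0, "y": 0, "z": 0, "rx": 0, "ry": 0, "rz": 0}, {"x": 0, "y": 0, "z": 0, "rx": 0, "ry": 0, "rz": 0}, {"x": 0, "y": 0, "z": 0, "rx": 0, "ry": 0, "rz": 0}, {"x": 0, "y": 0, "z": 0, "rx": 0, "ry": 0, "rz": 0}], grip=0.6)

```text
time_s: 27.5
ee_pos: [542.8, -373.0, -32.0]
ee_rot: [180.0, -0.0, -9.0]
force: [-0.6, 0.6, 6.3]
gripper_width: 55.1
gripper_force: 3.9
```

>>> move_arm(plan=[{"x": -5, "y": 0, "z": 0, "rx": 0, "ry": 0, "rz": 0}, {"x": -8, "y": 0, "z": 0, "rx": 0, "ry": 0, "rz": 0}, {"x": -10, "y": 0, "z": 0, "rx": 0, "ry": 0, "rz": 0}, {"x": -10, "y": 0, "z": 0, "rx": 0, "ry": 0, "rz": 0}, {"x": -10, "y": 0, "z": 0, "rx": 0, "ry": 0, "rz": 0}, {"x": -10, "y": 0, "z": 0, "rx": 0, "ry": 0, "rz": 0}, {"x": -10, "y": 0, "z": 0, "rx": 0, "ry": 0, "rz": 0}, {"x": -10, "y": 0, "z": 0, "rx": 0, "ry": 0, "rz": 0}, {"x": -7, "y": 0, "z": 0, "rx": 0, "ry": 0, "rz": 0}, {"x": 0, "y": 0, "z": 0, "rx": 0, "ry": 0, "rz": 0}])

```text
time_s: 28.5
ee_pos: [462.2, -360.2, -32.1]
ee_rot: [180.0, 0.0, -9.0]
force: [0.1, -0.6, 8.0]
gripper_width: 55.2
gripper_force: 5.9
```

```bash
cat > where.py <<'E'
from h import *
np.set_printoptions(precision=1,suppress=True,linewidth=160)
def where(cams=("top","side"),off=36):
    s=state(); t=s["ee_pos"].copy(); t[2]+=off; a=np.radians(s["ee_rot"][2]); print("t",s["time_s"],t,s["ee_rot"],"w",s["gripper_width"],s["gripper_force"],"F",s["force"])
    for cn in cams:
        f=grab_frame(cn); W=cloud(f); d=W-t; X=d[...,0]*np.cos(a)+d[...,1]*np.sin(a); Y=-d[...,0]*np.sin(a)+d[...,1]*np.cos(a); Z=d[...,2]
        h=cv2.cvtColor(f["img"],cv2.COLOR_RGB2HSV); g=f["img"].astype(int)
        red=((h[...,0]<8)|(h[...,0]>172))&(h[...,1]>130)&(abs(X)<120)&(abs(Y)<60)&(abs(Z)<100)
        dark=(g.max(-1)<75)&(g.max(-1)-g.min(-1)<25)&(W[...,2]>6)
        for sg in(1,-1):
            k=red&(Y*sg>0)
            if k.sum()>5: print(cn,"sleeve",sg,k.sum(),"X",np.percentile(X[k],[3,97]),"Y",np.median(Y[k]),"Z",np.median(Z[k]))
            k=dark&(Y*sg>15)&(X>60)&(X<150)&(abs(Y)<60)&(abs(Z)<90)
            if k.sum()>8:
                c=np.polyfit(X[k],Z[k],1); print(cn,"head",sg,k.sum(),"X",np.percentile(X[k],[50,97]),"Y far",np.median(Y[k&(X>95)]),"Z",np.percentile(Z[k],[5,50,95]),"pitch",np.degrees(np.arctan(c[0])))
    return f
def decoy(f):
    W=cloud(f); g=f["img"].astype(int); h=cv2.cvtColor(f["img"],cv2.COLOR_RGB2HSV)
    for nm,x,y,r in(("big",687,-400,60),("ses",612,-167,45)):
        k=(np.hypot(W[...,0]-x,W[...,1]-y)<r)&(W[...,2]>27)&(W[...,2]<70)&(g[...,0]-g[...,2]>40)&(h[...,0]>7)&(h[...,0]<100)
        if k.sum(): print(nm,k.sum(),np.percentile(W[k],[2,98],0).round(1).tolist())
E
python3 - <<'E'
from where import *
f=where(); decoy(f); decoy(grab_frame("top"))
E
```

```text
t 28.5 [ 462.2 -360.2    3.9] [180.   0.  -9.] w 55.18390628145918 5.852725580962215 F [ 0.1 -0.6  8. ]
top head 1 42 X [ 99.4 136.4] Y far 44.92450992620388 Z [ 3.6 16.5 26.1] pitch 0.8348250362951957
side sleeve 1 63 X [-31.3  47.9] Y 26.997747533553596 Z 17.514161926158422
side head 1 96 X [104.6 137.4] Y far 50.33056670113107 Z [ 4.3 18.5 32.4] pitch 1.1516170972591315
side sleeve -1 36 X [18.5 49.1] Y -25.201178772244564 Z 16.02169542733094
side head -1 99 X [102.2 138. ] Y far -45.375869593440555 Z [ 3.  17.4 33.9] pitch 0.9687029393152439
big 228 [[656.8, -415.9, 28.3], [727.3, -355.5, 64.3]]
ses 168 [[587.3, -181.6, 29.8], [639.6, -133.2, 63.6]]
big 414 [[655.1, -427.7, 31.0], [720.0, -363.6, 63.1]]
ses 269 [[585.0, -194.8, 31.1], [636.8, -142.7, 62.5]]
```

The tongs came back cleanly and the decoy shifted only 2–4 mm. Now I'll squeeze further, so the arms are nearer parallel, and lift slowly.

>>> move_arm(plan=[{"x": 0, "y": 0, "z": 0, "rx": 0, "ry": 0, "rz": 0}, {"x": 0, "y": 0, "z": 0, "rx": 0, "ry": 0, "rz": 0}, {"x": 0, "y": 0, "z": 0, "rx": 0, "ry": 0, "rz": 0}, {"x": 0, "y": 0, "z": 0, "rx": 0, "ry": 0, "rz": 0}, {"x": 0, "y": 0, "z": -5, "rx": 0, "ry": 0, "rz": 0}, {"x": 0, "y": 0, "z": -10, "rx": 0, "ry": 0, "rz": 0}, {"x": 0, "y": 0, "z": -15, "rx": 0, "ry": 0, "rz": 0}, {"x": 0, "y": 0, "z": -10, "rx": 0, "ry": 0, "rz": 0}, {"x": 0, "y": 0, "z": 0, "rx": 0, "ry": 0, "rz": 0}], grip=0.48)

```text
time_s: 29.55
ee_pos: [464.2, -360.7, 8.8]
ee_rot: [179.9, -0.1, -9.0]
force: [0.1, -0.5, -2.4]
gripper_width: 43.8
gripper_force: 6.4
```

```bash
python3 - <<'E'
from where import *
where(("side",))
E
```

```text
t 29.55 [ 464.2 -360.7   44.8] [179.9  -0.1  -9. ] w 43.753129370581156 6.365967392921448 F [ 0.1 -0.5 -2.4]
side sleeve 1 57 X [-30.2  47.4] Y 22.173831432179206 Z 17.553507706512292
side head 1 110 X [107.  137.7] Y far 37.686307793138766 Z [ 1.6 17.  30.9] pitch -1.1726486331376456
side sleeve -1 41 X [19.8 47.4] Y -15.01425601931154 Z 21.192757282770522
side head -1 116 X [103.6 137. ] Y far -34.74351548846608 Z [-2.6 15.4 32.9] pitch 2.3080740732602893
```

>>> move_arm(plan=[{"x": 0, "y": 0, "z": 0, "rx": 0, "ry": 0, "rz": 0}, {"x": 0, "y": 0, "z": 0, "rx": 0, "ry": 0, "rz": 0}, {"x": 0, "y": 0, "z": 0, "rx": 0, "ry": 0, "rz": 0}, {"x": 0, "y": 0, "z": 0, "rx": 0, "ry": 0, "rz": 0}, {"x": 0, "y": 0, "z": 0, "rx": 0, "ry": 0, "rz": 0}])

```text
time_s: 30.1
ee_pos: [463.8, -360.1, 7.1]
ee_rot: [-180.0, 0.0, -9.0]
force: [0.9, -0.7, -1.3]
gripper_width: 43.8
gripper_force: 6.4
```

```bash
python3 - <<'E'
from where import *
where(("side",))
E
```

```text
t 30.1 [ 463.8 -360.1   43.1] [-180.    0.   -9.] w 43.75009483542272 6.365667879581451 F [ 0.9 -0.7 -1.3]
side sleeve 1 59 X [-29.5  48.1] Y 21.683865710578644 Z 17.583149574484942
side head 1 107 X [106.2 138.7] Y far 37.95588997958949 Z [ 0.  17.1 31. ] pitch -0.8988710601030345
side sleeve -1 41 X [ 9.3 47.5] Y -17.139954648078973 Z 17.065081446348422
side head -1 105 X [106.7 137.3] Y far -37.039347871635925 Z [-0.3 15.5 29.9] pitch 1.4532061055239054
```

Level and stable now. I'll raise it and carry it gently to above the sesame roll.

>>> move_arm(plan=[{"x": 0, "y": 0, "z": -8, "rx": 0, "ry": 0, "rz": 0}, {"x": 0, "y": 0, "z": -16, "rx": 0, "ry": 0, "rz": -0.013}, {"x": 0, "y": 0, "z": -16, "rx": 0, "ry": 0, "rz": -0.013}, {"x": 0, "y": -6, "z": -8, "rx": 0, "ry": 0, "rz": 0}, {"x": 1, "y": -16, "z": 0, "rx": 0, "ry": 0, "rz": 0}, {"x": 1, "y": -25, "z": 0, "rx": 0, "ry": 0, "rz": 0}, {"x": 1, "y": -30, "z": 0, "rx": 0, "ry": 0, "rz": 0}, {"x": 1, "y": -32, "z": 0, "rx": 0, "ry": 0, "rz": 0}, {"x": 1, "y": -32, "z": 0, "rx": 0, "ry": 0, "rz": 0}, {"x": 1, "y": -30, "z": 0, "rx": 0, "ry": 0, "rz": 0}])

```text
time_s: 31.15
ee_pos: [491.4, -188.6, 54.7]
ee_rot: [-179.9, 0.1, -7.5]
force: [0.8, 0.4, -1.0]
gripper_width: 43.6
gripper_force: 6.4
```

>>> move_arm(plan=[{"x": 1, "y": -22, "z": 0, "rx": 0, "ry": 0, "rz": 0}, {"x": 0, "y": -12, "z": 0, "rx": 0, "ry": 0, "rz": 0}, {"x": 0, "y": -4, "z": 0, "rx": 0, "ry": 0, "rz": 0}, {"x": 0, "y": 0, "z": 0, "rx": 0, "ry": 0, "rz": 0}, {"x": 0, "y": 0, "z": 0, "rx": 0, "ry": 0, "rz": 0}])

```text
time_s: 31.65
ee_pos: [498.1, -154.6, 55.3]
ee_rot: [180.0, 0.0, -7.5]
force: [0.3, -0.5, -1.8]
gripper_width: 44.1
gripper_force: 6.4
```

```bash
python3 - <<'E'
from where import *
where(("side",))
s=state(); a=np.radians(s["ee_rot"][2]); d=np.array([612.5,-169.5])-s["ee_pos"][:2]; print("roll in tool: X",d@[np.cos(a),np.sin(a)],"Y(left)",d@[-np.sin(a),np.cos(a)])
E
```

```text
t 31.65 [ 498.1 -154.6   91.3] [180.    0.   -7.5] w 44.10250517553871 6.365589201450348 F [ 0.3 -0.5 -1.8]
side sleeve 1 59 X [-29.5  49.7] Y 22.395428595842652 Z 15.70606752721973
side head 1 118 X [107.6 137.2] Y far 39.13893640413609 Z [ 2.3 17.1 31.8] pitch -0.21416251538618813
side sleeve -1 49 X [15.  48.2] Y -16.617616240162164 Z 17.01623652704035
side head -1 128 X [104.4 137.6] Y far -36.178970892876805 Z [-0.1 17.6 33.5] pitch -1.288412434932919
roll in tool: X 115.34412676412619 Y(left) 0.45195568010935006
```

>>> move_arm(plan=[{"x": 0, "y": 0, "z": 0, "rx": 0, "ry": 0, "rz": 0}, {"x": 0, "y": 0, "z": 6, "rx": 0, "ry": 0, "rz": 0}, {"x": 0, "y": 0, "z": 12, "rx": 0, "ry": 0, "rz": 0}, {"x": 0, "y": 0, "z": 15, "rx": 0, "ry": 0, "rz": 0}, {"x": 0, "y": 0, "z": 12, "rx": 0, "ry": 0, "rz": 0}, {"x": 0, "y": 0, "z": 6, "rx": 0, "ry": 0, "rz": 0}, {"x": 0, "y": 0, "z": 0, "rx": 0, "ry": 0, "rz": 0}], grip=0.52)

```text
time_s: 32.4
ee_pos: [497.3, -153.7, 3.1]
ee_rot: [-180.0, 0.1, -7.5]
force: [-0.1, 1.1, -0.3]
gripper_width: 47.4
gripper_force: 6.1
```

```bash
python3 - <<'E'
from where import *
f=where(("side",)); decoy(f)
E
```

```text
t 32.4 [ 497.3 -153.7   39.1] [-180.     0.1   -7.5] w 47.400871534094755 6.1349257081747055 F [-0.1  1.1 -0.3]
side sleeve 1 60 X [-27.4  48. ] Y 25.807817440273425 Z 17.462798510711565
side head 1 116 X [105.2 139.3] Y far 41.26656892454867 Z [-11.5   7.2  25.6] pitch -3.8954142965784935
side sleeve -1 45 X [15.7 49.2] Y -18.0507448519502 Z 14.110903862613995
side head -1 108 X [104.7 137.6] Y far -38.77522164912786 Z [-6.5 10.9 25.1] pitch -2.0017085353652133
big 226 [[655.8, -411.8, 28.6], [726.9, -354.5, 65.6]]
ses 113 [[585.9, -184.5, 37.5], [640.1, -133.1, 66.6]]
```

>>> move_arm(plan=[{"x": 0, "y": 0, "z": 5, "rx": 0, "ry": 0, "rz": 0}, {"x": 0, "y": 0, "z": 4, "rx": 0, "ry": 0, "rz": 0}, {"x": 0, "y": 0, "z": 1, "rx": 0, "ry": 0, "rz": 0}, {"x": 0, "y": 0, "z": 0, "rx": 0, "ry": 0, "rz": 0}])

```text
time_s: 32.85
ee_pos: [498.9, -154.3, -4.8]
ee_rot: [180.0, -0.1, -7.5]
force: [-0.7, 0.1, 3.6]
gripper_width: 47.2
gripper_force: 6.0
```

```bash
python3 - <<'E'
from where import *
f=where(("side",)); decoy(f)
E
```

```text
t 32.85 [ 498.9 -154.3   31.2] [180.   -0.1  -7.5] w 47.19674425493505 6.0215554386377335 F [-0.7  0.1  3.6]
side sleeve 1 53 X [-29.1  50.5] Y 23.838160132900576 Z 17.584129128075876
side head 1 112 X [105.8 136.7] Y far 42.16464097330511 Z [-10.    7.5  21.8] pitch -5.458109389514463
side sleeve -1 48 X [13.1 50.4] Y -17.520870852605505 Z 16.17132291064081
side head -1 90 X [101.6 137.8] Y far -38.71243335979556 Z [-4.5  9.1 22.2] pitch -5.768167908541686
big 223 [[655.0, -414.3, 28.3], [725.9, -355.7, 64.9]]
ses 139 [[586.7, -179.9, 33.3], [639.6, -130.0, 64.2]]
```

>>> move_arm(plan=[{"x": 0, "y": 0, "z": 0, "rx": 0, "ry": 0, "rz": 0}, {"x": 0, "y": 0, "z": 0, "rx": 0, "ry": 0, "rz": 0}, {"x": 0, "y": 0, "z": 0, "rx": 0, "ry": 0, "rz": 0}, {"x": 0, "y": 0, "z": 0, "rx": 0, "ry": 0, "rz": 0}, {"x": 0, "y": 0, "z": 0, "rx": 0, "ry": 0, "rz": 0}], grip=0.35, squeeze=22)

```text
time_s: 33.4
ee_pos: [499.3, -156.5, -4.8]
ee_rot: [179.8, -0.2, -7.6]
force: [-1.0, -8.3, 3.5]
gripper_width: 38.1
gripper_force: 22.5
```

```bash
python3 - <<'E'
from where import *
f=where(("side",)); decoy(f)
E
```

```text
t 33.4 [ 499.3 -156.5   31.2] [179.8  -0.2  -7.6] w 38.1016376922209 22.53393328282982 F [-1.  -8.3  3.5]
side sleeve 1 56 X [-25.6  50.6] Y 15.710649672341146 Z 17.081569253424615
side head 1 112 X [108.1 137.8] Y far 25.323900169868725 Z [-13.9   7.   20. ] pitch -8.153088187266732
side sleeve -1 46 X [14.5 50.3] Y -14.11111405382505 Z 18.986255081387885
side head -1 56 X [ 89.4 138.8] Y far -35.37972433563087 Z [ 0.6 13.1 21.6] pitch 2.628762932518317
big 225 [[657.2, -414.6, 28.9], [727.7, -355.7, 64.3]]
ses 119 [[588.2, -193.1, 37.2], [639.9, -150.4, 66.4]]
```

The roll is in the bite at 38 mm width. It sits slightly to −y, so I'll relieve the side force, firm up the grip and lift slowly.

>>> move_arm(plan=[{"x": 0, "y": 2, "z": 0, "rx": 0, "ry": 0, "rz": 0}, {"x": 0, "y": 2, "z": 0, "rx": 0, "ry": 0, "rz": 0}, {"x": 0, "y": 0, "z": 0, "rx": 0, "ry": 0, "rz": 0}, {"x": 0, "y": 0, "z": 0, "rx": 0, "ry": 0, "rz": 0}], squeeze=27)

```text
time_s: 33.85
ee_pos: [499.4, -158.4, -4.2]
ee_rot: [180.0, -0.2, -7.7]
force: [-0.3, -0.6, 7.7]
gripper_width: 37.5
gripper_force: 26.8
```

>>> move_arm(plan=[{"x": 0, "y": 0, "z": -2, "rx": 0, "ry": 0, "rz": 0}, {"x": 0, "y": 0, "z": -4, "rx": 0, "ry": 0, "rz": 0}, {"x": 0, "y": 0, "z": -6, "rx": 0, "ry": 0, "rz": 0}, {"x": 0, "y": 0, "z": -8, "rx": 0, "ry": 0, "rz": 0}, {"x": 0, "y": 0, "z": -8, "rx": 0, "ry": 0, "rz": 0}, {"x": 0, "y": 0, "z": -4, "rx": 0, "ry": 0, "rz": 0}, {"x": 0, "y": 0, "z": 0, "rx": 0, "ry": 0, "rz": 0}])

```text
time_s: 34.55
ee_pos: [498.0, -157.9, 27.1]
ee_rot: [180.0, -0.1, -7.5]
force: [0.7, 0.3, -1.5]
gripper_width: 36.6
gripper_force: 26.9
```

```bash
cat >> where.py <<'E'
def roll(f):
    s=state(); t=s["ee_pos"].copy(); t[2]+=36; a=np.radians(s["ee_rot"][2])
    W=cloud(f); g=f["img"].astype(int); h=cv2.cvtColor(f["img"],cv2.COLOR_RGB2HSV); d=W-t; X=d[...,0]*np.cos(a)+d[...,1]*np.sin(a); Y=-d[...,0]*np.sin(a)+d[...,1]*np.cos(a); Z=d[...,2]
    k=(X>70)&(X<165)&(abs(Y)<45)&(abs(Z)<80)&(g[...,0]-g[...,2]>55)&(h[...,0]>7)&(h[...,0]<40)
    if k.sum(): print("roll",k.sum(),"X",np.percentile(X[k],[2,50,98]),"Y",np.percentile(Y[k],[2,50,98]),"Z",np.percentile(Z[k],[2,50,98]),"world z",np.percentile(W[k][:,2],[2,98]))
E
python3 - <<'E'
from where import *
f=where(("side",)); roll(f)
E
```

```text
t 34.55 [ 498.  -157.9   63.1] [180.   -0.1  -7.5] w 36.63743037681151 26.858290135860443 F [ 0.7  0.3 -1.5]
side sleeve 1 55 X [-25.7  50.8] Y 17.15459983229282 Z 14.897246957670035
side head 1 117 X [106.4 137.7] Y far 29.7433812555767 Z [-14.6   3.7  19.4] pitch -9.26562768808367
side sleeve -1 53 X [14.7 50.8] Y -12.68215636853725 Z 16.623225591722502
side head -1 52 X [ 88.9 139.6] Y far -29.790263474956483 Z [-2.8  9.2 19.7] pitch 2.3264445321595195
roll 293 X [ 72.8 124.9 163.2] Y [-23.5  13.3  44.1] Z [-51.9 -43.8  28.8] world z [10.7 91.4]
```

The roll is lifted: its top is at z≈91, up the 31 mm I raised it. Now up and gently across to the tray.

>>> move_arm(plan=[{"x": 0, "y": 0, "z": -8, "rx": 0, "ry": 0, "rz": 0}, {"x": 0, "y": 0, "z": -18, "rx": 0, "ry": 0, "rz": 0}, {"x": 0, "y": 0, "z": -20, "rx": 0, "ry": 0, "rz": 0}, {"x": 0, "y": 0, "z": -16, "rx": 0, "ry": 0, "rz": 0}, {"x": -1, "y": -8, "z": -6, "rx": 0, "ry": 0, "rz": 0}, {"x": -3, "y": -20, "z": 0, "rx": 0, "ry": 0, "rz": 0}, {"x": -6, "y": -32, "z": 0, "rx": 0, "ry": 0, "rz": 0}, {"x": -7, "y": -40, "z": 0, "rx": 0, "ry": 0, "rz": 0}, {"x": -7, "y": -40, "z": 0, "rx": 0, "ry": 0, "rz": 0}, {"x": -7, "y": -40, "z": 0, "rx": 0, "ry": 0, "rz": 0}])

```text
time_s: 35.6
ee_pos: [489.5, 26.5, 93.9]
ee_rot: [-180.0, 0.1, -7.5]
force: [0.1, -0.1, -2.3]
gripper_width: 36.9
gripper_force: 26.9
```

>>> move_arm(plan=[{"x": -7, "y": -40, "z": 0, "rx": 0, "ry": 0, "rz": 0}, {"x": -7, "y": -40, "z": 0, "rx": 0, "ry": 0, "rz": 0}, {"x": -7, "y": -40, "z": 0, "rx": 0, "ry": 0, "rz": 0}, {"x": -6, "y": -32, "z": 0, "rx": 0, "ry": 0, "rz": 0}, {"x": -4, "y": -20, "z": 0, "rx": 0, "ry": 0, "rz": 0}, {"x": -2, "y": -12, "z": 0, "rx": 0, "ry": 0, "rz": 0}, {"x": -1, "y": -6, "z": 0, "rx": 0, "ry": 0, "rz": 0}, {"x": 0, "y": -3, "z": 0, "rx": 0, "ry": 0, "rz": 0}, {"x": 0, "y": 0, "z": 0, "rx": 0, "ry": 0, "rz": 0}])

```text
time_s: 36.5
ee_pos: [482.0, 219.9, 94.2]
ee_rot: [180.0, 0.0, -7.6]
force: [0.6, -0.6, -2.0]
gripper_width: 37.0
gripper_force: 26.9
```

```bash
python3 - <<'E'
from where import *
f=where(("side",)); roll(f)
f2=grab_frame("top"); roll(f2)
b=[cv2.resize(x,None,fx=6.5*.9,fy=6.5*.9,interpolation=cv2.INTER_CUBIC) for x in (f["img"][200:300,255:385],)]
cv2.imwrite("pics/e1.png",cv2.convertScaleAbs(b[0],alpha=1.7)[:,:,::-1])
E
```

```text
t 36.5 [482.  219.9 130.2] [180.    0.   -7.6] w 36.996574543535814 26.85795396566391 F [ 0.6 -0.6 -2. ]
side sleeve 1 67 X [16.3 49.9] Y 17.564889927639634 Z 18.344904030414085
side head 1 146 X [106.6 139.7] Y far 30.185686088721848 Z [-15.9   4.7  18.6] pitch -6.971571297913699
side sleeve -1 67 X [ 9.4 49.7] Y -12.807523394076325 Z 13.533807967721515
side head -1 79 X [ 91.1 138.4] Y far -30.543908251763476 Z [-4.4  8.6 20. ] pitch -1.6277257950639605
roll 172 X [ 90.9 118.6 141.5] Y [-14.8   7.4  23.4] Z [ 4.4 19.6 28.7] world z [134.6 158.9]
roll 232 X [ 89.7 111.9 134.9] Y [-28.6  -8.   16.8] Z [ 6.7 18.  26.1] world z [137.  156.3]
```

View pics/e1.png

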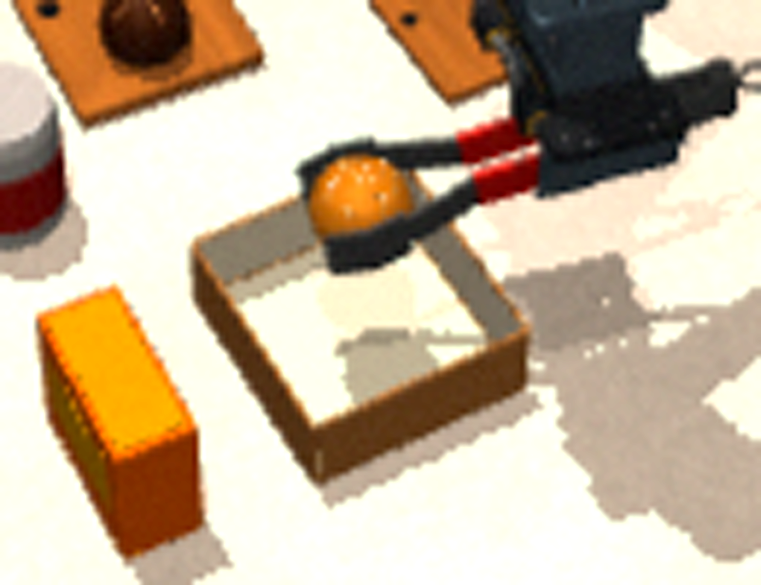

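The picture shows all four tray walls upright around (360,320) and the sesame roll held in the tongs at (360,195) above the tray. Measured, it's at about (596,205), 1–2 mm from the tray centre, with its underside well above the walls. I'll let it settle and hand in.

>>> move_arm(plan=[{"x": 1, "y": 0, "z": 0, "rx": 0, "ry": 0, "rz": 0}, {"x": 0, "y": 0, "z": 0, "rx": 0, "ry": 0, "rz": 0}, {"x": 0, "y": 0, "z": 0, "rx": 0, "ry": 0, "rz": 0}, {"x": 0, "y": 0, "z": 0, "rx": 0, "ry": 0, "rz": 0}, {"x": 0, "y": 0, "z": 0, "rx": 0, "ry": 0, "rz": 0}])

```text
time_s: 37.1
ee_pos: [483.0, 220.2, 94.3]
ee_rot: [180.0, -0.0, -7.5]
force: [-0.5, -0.5, -2.2]
gripper_width: 36.9
gripper_force: 26.9
```

```bash
python3 - <<'E'
from where import *
f=where(("side",)); roll(f); print(job_done())
E
```

```text
t 37.1 [483.  220.2 130.3] [180.   -0.   -7.5] w 36.90290421251094 26.85809165239334 F [-0.5 -0.5 -2.2]
side sleeve 1 70 X [18.  48.7] Y 17.39616500718559 Z 18.04708625829778
side head 1 150 X [105.8 138.9] Y far 29.88052620848463 Z [-15.7   3.   17.9] pitch -8.141790777236393
side sleeve -1 64 X [11.5 50.1] Y -12.816628811366833 Z 14.446997299905462
side head -1 78 X [ 93.3 140.1] Y far -30.21565309401614 Z [-7.5  8.8 19.5] pitch -0.5708877320960019
roll 171 X [ 89.4 118.9 140.7] Y [-17.5   6.4  24.6] Z [ 3.9 19.3 29.4] world z [134.2 159.7]
the job is handed in; nothing more can be done
None
```

I handed the job in at 37 s with all the tray walls upright and the sesame roll held in the tongs above the middle of the tray; the tongs slipped once and were regripped, and in that regrip the heads closed on the large decoy roll and nudged it about 2–4 mm.

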